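Discharge old phone batteries on the repair bench

ROBOT

A 6-joint arm with a two-finger parallel gripper is mounted at the origin on the work surface. World frame = base frame: x ahead of the robot, y to its left, z up, the work surface at z = 0. Lengths are in m, angles in rad, forces in N, time in s.
With the tool pointing down it reaches from about 0.375 to 0.9 m from the base axis. Payload 3.1 kg.
Tool frame: the origin (TCP) lies on the front face of the gripper's body, between the roots of the fingers; the fingertips stand 73 mm ahead of it and the grasp point (between the pads) lies 54 mm ahead of it (manip.tips_ahead is the distance from the TCP to the fingertips, in m); z points along the fingers, y is the line along which they close (so a half turn about z gives the same grasp; the last joint's range is limited). The gripper opens to 85 mm and grips with 20 to 120 N. Pads are 22 mm wide; open, the fingers measure 114 mm over their backs; the gripper's body (76 mm by 85 mm) begins 54 mm behind the grasp point. The pads swing forward as they close: fully open they stand 13 mm farther back than shut.
Start: joints at [-1.498, 0.527, 1.433, -0, 1.181, -0.178], TCP at [0.155, -0.605, 0.304] pointing down, gripper open.
Joint ranges: [-3.08, 3.08], [-0.75, 2.2], [0.22, 2.44], [-1.43, 4.57], [0, 2.65], [-2.85, 2.85]. Speed limits (rad/s): [2.79, 2.79, 3.14, 3.14, 3.14, 3.14].

INTERFACE

Orientations are given as a unit quaternion [x, y, z, w].
In Python, from station import sense, eyes, workorder, manip gives the robot as it stands.
- The arm moves only by the shell command python3 -m inch 'ROWS' [OPENING] [FORCE]. ROWS is JSON, a list of rows, each an object of numbers: "dx", "dy", "dz": the shift along the tool's x, y, z in cm; "wx", "wy", "wz": the turn, a rotation vector about the tool's x, y, z in degrees. In form: [{"dx": .., "dy": .., "dz": .., "wx": .., "wy": .., "wz": ..}, ...]. A call has 1 to 10 rows; each row shifts and turns the commanded pose from where the row before left it, along the tool's axes as they then stand; what a row does not reach is not made up. A row lasts 1/8 s, in which the tool goes at most 62.5 mm and 10.7 degrees, less where a joint would pass 70% of its speed; a pose out of reach is approached as far as the arm can. A call with a gripper value outside its range is refused whole. OPENING is the opening, from 0 (shut) to 1 (fully open), set as the call begins (- or left out, the last holds). The fingers move at their own pace and stop on an object; FORCE is the grip in N (left out, the last holds). Time passes only in rows, so rows that do not move let the fingers close. It gives the time, the measured TCP pose, the force, the opening and the grip force at its end, in the units of the state.
- sense(): the state, without advancing time (a new reading comes with each control period).
- eyes.snapshot(name): name is "side" or "top"; returns the picture (420x560x3 uint8, red, green, blue); there is no depth.
- eyes.camera_params(name): a dict with "fx", "fy", "cx", "cy" (pixels), "rvec" (rotation vector, rad) and "tvec" (3), from world to camera coordinates, as OpenCV has them. Camera axes: x right, y down, z forward; pixel columns grow to the right and rows downward; lengths in m; the calibration is good to about 2 mm. A picture is of the moment at which its call begins. camera_params takes no time and is no camera call.
- workorder.sign_off(): hands the job in; it is judged then, once.
The state is a dict: "t": time; "q": joint angles; "qd": joint speeds; "tau": joint torques, N m; "tcp_pos": TCP position; "tool_rot": TCP orientation; "force": force on the tool from outside, world axes, zero at the start; "ft_torque": the same for the moment, N m; "finger_gap": opening from 0.0 (shut) to 1.0 (fully open); "gripper_force": force on a finger pad.
Only numpy, scipy, OpenCV 4.12 (cv2) and the standard library are available. Lean on these libraries where they do the work, as an engineer would, in place of code of your own. Each camera call takes 0.05 s, during which the arm holds its last target. There are 200 camera calls.

TASK

Discharge the old battery packs lying on the mat: lay every one flat in a nest of its own in the aluminium fixture, brass terminals to the far end under the contact beam, then shut the beam and swing its bolt upright into the fork. Then take the bent rod from its rest, reach over the clear guard with it and pull the load box's toggle right over towards the robot (the toggle is never to be touched by the gripper or arm), and lay the rod back in its rest. The packs are old and delicate: never squeeze one with more than 35 N, and leave the other things on the bench where they are.

Things in the scene. Friction and masses are not known exactly. Their poses are not given: they have to be found in the camera images.
- fixture: Discharge fixture, fixed to the bench: aluminium base plate 170 x 300 x 15 mm (x from -80 to +90 mm) with four white nests in a row, a hinged contact beam along the far side and a swing bolt at the middle of the near edge. Origin on the bench under the middle of the row; x points to the beam's hinge (away from the robot), y along the row, z up.
- nest1 (a point): Centre of nest 1 on its floor, 15 mm above the bench, at fixture x = 0, y = -116 mm; fixture axes. A pocket 94 (x) by 54 mm (y) with stops: at the sides 5 mm tall and 12 mm long, centred at x = +-33 mm, so the sides' middles are open for the fingers; near end 5 mm tall; far end 8 mm tall.
- nest2 (a point): Centre of nest 2 on its floor, 15 mm above the bench, at fixture x = 0, y = -42 mm; fixture axes. A pocket 94 (x) by 54 mm (y) with stops: at the sides 5 mm tall and 12 mm long, centred at x = +-33 mm, so the sides' middles are open for the fingers; near end 5 mm tall; far end 8 mm tall.
- nest3 (a point): Centre of nest 3 on its floor, 15 mm above the bench, at fixture x = 0, y = 42 mm; fixture axes. A pocket 94 (x) by 54 mm (y) with stops: at the sides 5 mm tall and 12 mm long, centred at x = +-33 mm, so the sides' middles are open for the fingers; near end 5 mm tall; far end 8 mm tall.
- nest4 (a point): Centre of nest 4 on its floor, 15 mm above the bench, at fixture x = 0, y = 116 mm; fixture axes. A pocket 94 (x) by 54 mm (y) with stops: at the sides 5 mm tall and 12 mm long, centred at x = +-33 mm, so the sides' middles are open for the fingers; near end 5 mm tall; far end 8 mm tall.
- beam (a joint): Contact beam's angle (rad): 0 shut on the packs' terminals, grows swinging up and away from the robot, 1.57 upright, 1.85 at most; starts leaning back. A 288 mm cross bar and, from its middle, a steel strap 22 mm wide (fixture y), 14 thick, that ends in a fork 172 mm from the hinge axis and points at the robot when shut. 0.3 kg, hinge free: it falls shut or open when let go.
- beam_hinge (a point): Point on the beam's hinge axis (along fixture y) in line with the strap: fixture x = 68, y = 0, z = 34 mm; fixture axes. The strap is best pinched across its width, from above, 134 mm from here (when beam angle is a: 134 mm x (-cos a along fixture x, sin a up)); it turns between the fingers. Shut, the strap's middle is 34 mm above the bench, 19 above the plate.
- bolt (a joint): Swing bolt's angle (rad): 0 upright in the beam's fork, grows swinging out and down towards the robot; range -0.05 to 1.25, starts lying out near 1.25. Moves easily, stays when set upright, else falls back out.
- bolt_hinge (a point): Point on the bolt's hinge axis (along fixture y): fixture x = -92, y = 0, z = 14 mm; fixture axes. The bolt's black round knob, 24 mm across and 24 long, is centred 48 mm from here (at bolt angle b: 48 mm x (-sin b along fixture x, cos b up)). Pinch it along fixture y from above; it turns between the fingers. Upright it stands 50 to 74 mm above the bench, 9 above the shut strap.
- pack1: Old battery pack, perhaps absent: black slab 84 x 44 x 9 mm, 60 g, two brass terminals on top at one end, grey patch in the middle. Origin: centre of the underside; x points to the terminal end, z up. Starts flat on the mat, terminals away from the robot. Delicate: squeeze it with at most 35 N (70 N, both fingers added).
- pack2: Old battery pack, perhaps absent: black slab 84 x 44 x 9 mm, 60 g, two brass terminals on top at one end, grey patch in the middle. Origin: centre of the underside; x points to the terminal end, z up. Starts flat on the mat, terminals away from the robot. Delicate: squeeze it with at most 35 N (70 N, both fingers added).
- pack3: Old battery pack, perhaps absent: black slab 84 x 44 x 9 mm, 60 g, two brass terminals on top at one end, grey patch in the middle. Origin: centre of the underside; x points to the terminal end, z up. Starts flat on the mat, terminals away from the robot. Delicate: squeeze it with at most 35 N (70 N, both fingers added).
- pack4: Old battery pack, perhaps absent: black slab 84 x 44 x 9 mm, 60 g, two brass terminals on top at one end, grey patch in the middle. Origin: centre of the underside; x points to the terminal end, z up. Starts flat on the mat, terminals away from the robot. Delicate: squeeze it with at most 35 N (70 N, both fingers added).
- load_station: Load box behind its guard, fixed. Origin on the bench under the toggle's pivot; x away from the robot, z up. Grey box x = -40 to 125 mm, 115 wide, top 60 mm up; dark fins from x = 77 mm on, 90 mm up. Clear guard with aluminium edges, top 143 mm up: front panel at x = -70 mm, 200 wide, side panels at y = +-100 mm back to x = 40 mm.
- toggle (a joint): Angle of the black paddle toggle on the load box (rad): 0 off, leaning 0.45 rad away from the robot; 0.9 on, leaning 0.45 rad towards it. Paddle 26 mm wide (y), 8 thick, its top 50 mm from the pivot, which is 60 mm above the load station's origin. Starts near 0, stays where it is left; about 2 N at half its height moves it.
- rod: Bent rod: pale round bar 10 mm thick, black square handle 100 x 20 x 20 mm, 140 g. Origin: middle of the handle; x along the bar to the bend, z up. The bar runs from x = -110 to the bend at x = 180 mm, where a leg goes straight down to z = -95 mm. Balances about 30 mm ahead of the origin. Starts level in its rest, leg hanging down.
- rest_seat (a point): Where the middle of the rod's handle belongs in its rest, 125 mm above the bench; x towards the end where the leg hangs, z up. The rest is a fixed dark base 240 x 60 mm with two V-forks, 80 mm behind and 100 mm ahead of this point, that carry the bare bar, handle between them. The forks are 44 mm wide at the top and reach 15 mm above the bar's middle.
- phone: Opened phone, dark slab 146 x 71 x 8 mm. Not part of the job: leave it where it is.
- display: Loose phone display, black slab 144 x 69 x 4 mm. Not part of the job: leave it where it is.
- spudger: Black plastic spudger, 165 x 10 x 6 mm, lying. Not part of the job: leave it where it is.
- driver: Screwdriver, 170 mm long, lying. Not part of the job: leave it where it is.
- spool: Solder spool, 44 mm across, 36 mm tall. Not part of the job: leave it where it is.
- tape: Roll of amber tape, 84 mm across, 18 mm tall. Not part of the job: leave it where it is.
- flux: Flux jar, 44 mm across, 60 mm tall. Not part of the job: leave it where it is.

How it is judged:
By the outcome, as a careful person would: the job done as asked, in the order asked, and still so for the second after the job is handed in, with the robot touching nothing.
Of pack1, pack2, pack3, pack4 only 2 to 4 are there at a start; the rules pass over those that are not, and their reading is None.
At some moment in a run one of pack1, pack2, pack3, pack4 may be knocked a few centimetres aside while the robot is not near it.
It also fails if it takes over 210 s, if anything falls off the work surface, if the arm or the gripper's body presses on something with over 40 N, if the wrist force passes 120 N, or if a joint passes its speed limit or range.

## Working session

There is one attempt and no reset: what is moved stays moved. The work goes in short steps, Python scripts to look and compute and a shell command to move; the robot and the scene stay as the last step left them, time stands still between calls to the robot, and variables do not carry over. Pictures are saved under pics/ and viewed, at most 14 in all, crops included, and the job is handed in when it is done.

```bash
ls; mkdir -p pics; cat > h.py <<'E'
import numpy as np, cv2
from station import sense, eyes, workorder, manip
from scipy.spatial.transform import Rotation as R
def cam(n):
    p=eyes.camera_params(n); K=np.array([[p['fx'],0,p['cx']],[0,p['fy'],p['cy']],[0,0,1.]])
    return K,np.array(p['rvec'],float),np.array(p['tvec'],float)
def ray(n,uv):
    K,r,t=cam(n); M=cv2.Rodrigues(r)[0]
    d=M.T@np.linalg.inv(K)@np.array([uv[0],uv[1],1.]); return -M.T@t,d/np.linalg.norm(d)
def onz(n,uv,z):
    c,d=ray(n,uv); return c+d*(z-c[2])/d[2]
def two(a,b):
    c1,d1=ray('top',a);c2,d2=ray('side',b)
    s=np.linalg.lstsq(np.c_[d1,-d2],c2-c1,rcond=None)[0]
    p,q=c1+s[0]*d1,c2+s[1]*d2; return (p+q)/2,np.linalg.norm(p-q)
def proj(n,P):
    K,r,t=cam(n); return cv2.projectPoints(np.array(P,float).reshape(-1,1,3),r,t,K,None)[0].reshape(-1,2)
def snap(n,f):
    im=eyes.snapshot(n); cv2.imwrite(f'pics/{f}.png',im[:,:,::-1]); return im
def st():
    s=sense(); print('t',round(s['t'],2),'tcp',np.round(s['tcp_pos'],4),'\nR',np.round(R.from_quat(s['tool_rot']).as_matrix(),3).tolist(),'q',np.round(s['q'],2),'F',np.round(s['force'],1),'gap',s['finger_gap'],s['gripper_force'])
E
python3 - <<'E'
from h import *
st()
for n in('top','side'):
    snap(n,n+'0'); print(n,ray(n,(280,210)),cam(n)[0][0,0])
im=[cv2.imread(f'pics/{n}0.png') for n in('top','side')]
for n,i in zip(('top','side'),im): cv2.imwrite(f'pics/{n}0b.png',cv2.resize(i,(800,600),interpolation=cv2.INTER_CUBIC))
print(manip.tips_ahead)
E
```

```text
pics
t 0.0 tcp [ 0.1551 -0.6049  0.3029] 
R [[0.969, 0.248, -0.0], [0.248, -0.969, 0.002], [0.0, -0.002, -1.0]] q [-1.5   0.53  1.43  0.    1.18 -0.18] F [ 0.7 -0.3 -0.2] gap 1.001192613630625 0.0
top (array([0.39674476, 0.00554044, 1.55431478]), array([ 0.12336092, -0.01454987, -0.9922552 ])) 532.1263442054714
side (array([-0.08679161,  0.64899125,  1.10407148]), array([ 0.47361121, -0.49362553, -0.7294013 ])) 521.1420688963424
0.0726
```

View pics/top0b.png

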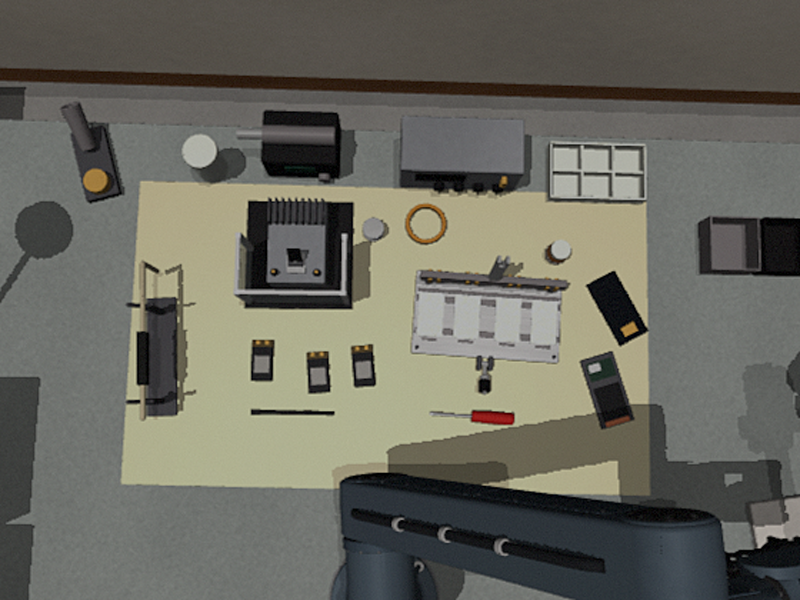

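View pics/side0b.png

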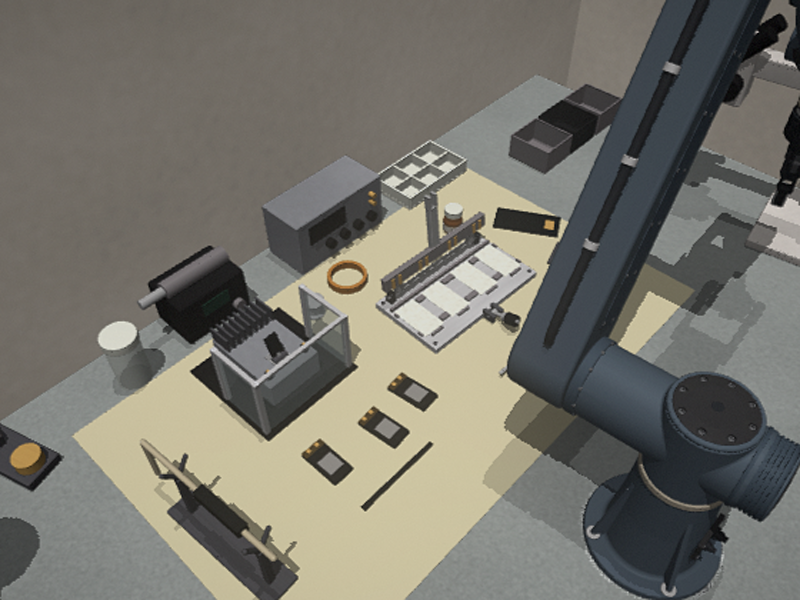

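Both views show three packs (top, 800-px image: (262,360), (318,371), (363,365)), the fixture at about (488,320), the load box at (297,260), and the rod in its rest at about (150,350) with the leg at the far end. Next I measure with masks.

```bash
python3 - <<'E'
from h import *
t=cv2.imread('pics/top0.png'); s=cv2.imread('pics/side0.png')
g=cv2.cvtColor(t,cv2.COLOR_BGR2GRAY).astype(int); sat=cv2.cvtColor(t,cv2.COLOR_BGR2HSV)[:,:,1]
# packs: non-mat
m=((t[:,:,2].astype(int)-t[:,:,0]<25)|(g<70)).astype(np.uint8)
br=((t[:,:,2].astype(int)-t[:,:,0]>60)&(g<150)).astype(np.uint8)
roi=np.zeros_like(m); roi[225:300,165:275]=1
mm=((sat<60)|(g<80)).astype(np.uint8)*roi
for c in cv2.findContours(mm,cv2.RETR_EXTERNAL,cv2.CHAIN_APPROX_NONE)[0]:
    if cv2.contourArea(c)<40: continue
    P=np.array([onz('top',p[0],.009)[:2] for p in c],np.float32)
    (cx,cy),wh,a=cv2.minAreaRect(P); print('blob',np.round((cx,cy),4),np.round(wh,4),round(a,1),cv2.boundingRect(c))
A=cv2.resize(t[180:265,280:405],(800,544),interpolation=cv2.INTER_CUBIC); cv2.imwrite('pics/fix.png',A)   # x6.4
B=cv2.resize(t[130:225,155:260],(440,398),interpolation=cv2.INTER_CUBIC)
C=cv2.resize(t[170:300,80:140],(180,390),interpolation=cv2.INTER_CUBIC)
D=np.zeros((400,640,3),np.uint8); D[:398,:440]=B; D[:390,450:630]=C; cv2.imwrite('pics/st.png',D)
E
```

```text
blob [0.4335 0.1547] [0.2135 0.3166] 1.5 (165, 225, 110, 75)
```

View pics/fix.png

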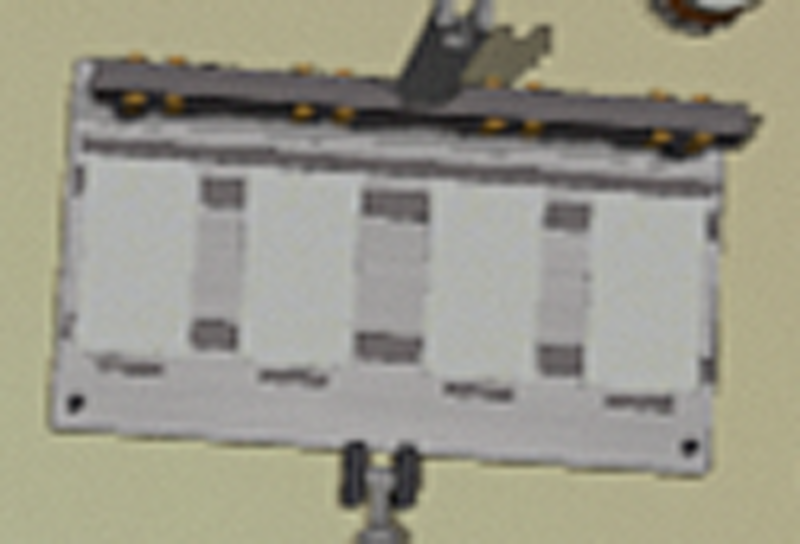

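View pics/st.png

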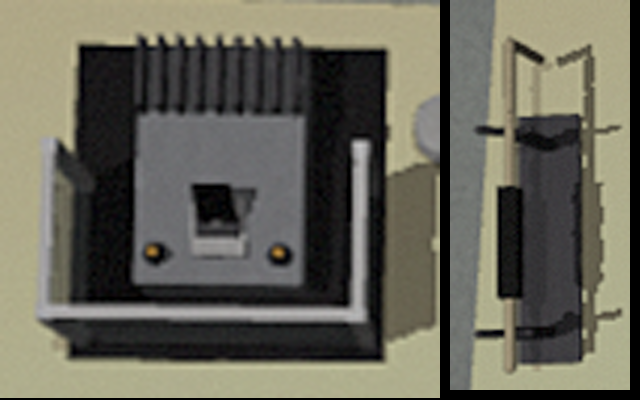

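The crops show four clear nests and the plate corners (crop: near-left (52,430), near-right (707,472), far-left (78,62)). They also show the guard's top edge, the toggle, and the rod lying in its forks with the handle centred at about (510,242) in its crop.

```bash
cat > m.py <<'E'
from h import *
def packs(im,roi,z=.009,n='top'):
    b=im.astype(int); rb=b[:,:,0]-b[:,:,2]   # RGB
    m=((rb<18)|(b.sum(2)<270)).astype(np.uint8); k=np.zeros_like(m); x0,y0,x1,y1=roi; k[y0:y1,x0:x1]=1; m*=k
    out=[]
    for c in cv2.findContours(m,cv2.RETR_EXTERNAL,cv2.CHAIN_APPROX_NONE)[0]:
        if cv2.contourArea(c)<100: continue
        P=np.array([onz(n,p[0],z)[:2] for p in c],np.float32)
        (cx,cy),wh,a=cv2.minAreaRect(P); out.append((cx,cy)); print('blob',np.round((cx,cy),4),np.round(wh,4),round(a,1),cv2.boundingRect(c))
    return out
E
python3 - <<'E'
from m import *
t=cv2.imread('pics/top0.png')[:,:,::-1]; s=cv2.imread('pics/side0.png')[:,:,::-1]
print('mat',t[275,200],t[235,230],'patch',t[256,183],'black',t[265,183])
packs(t,(165,230,275,282))
# fixture white
w=(t.min(2)>185).astype(np.uint8); k=np.zeros_like(w); k[180:265,280:405]=1; w*=k
w=cv2.morphologyEx(w,cv2.MORPH_OPEN,np.ones((3,3)))
for c in cv2.findContours(w,cv2.RETR_EXTERNAL,cv2.CHAIN_APPROX_NONE)[0]:
    if cv2.contourArea(c)<100: continue
    P=np.array([onz('top',p[0],.015)[:2] for p in c],np.float32); (cx,cy),wh,a=cv2.minAreaRect(P); print('white',np.round((cx,cy),4),np.round(wh,4),round(a,2))
f=lambda x,y:(280+(x+.5)/6.4-.5,180+(y+.5)/6.4-.5)
for nm,p in dict(nl=(52,430),nr=(707,472),fl=(78,62)).items(): print(nm,np.round(onz('top',f(*p),.015),4))
g=lambda x,y:(155+(x+.5)/4.19-.5,130+(y+.5)/4.19-.5)
for nm,p,z in [('guardL',(42,312),.143),('guardR',(364,312),.143),('boxNL',(134,285),.06),('boxNR',(304,285),.06),('boxFL',(137,113),.06),('boxFR',(306,113),.06),('togNear',(220,235),.06),('GLback',(48,140),.143),('GRback',(361,142),.143)]:
    print(nm,np.round(onz('top',g(*p),z),4))
h=lambda x,y:(80+(x-450+.5)/3-.5,170+(y+.5)/3-.5)
for nm,p,z in [('hNear',(510,297),.135),('hFar',(510,186),.135),('hL',(498,242),.135),('hR',(522,242),.135),('barN',(510,370),.13),('bend',(510,42),.13)]:
    print(nm,np.round(onz('top',h(*p),z),4))
E
```

```text
mat [176 177 144] [175 175 142] patch [127 124 119] black [17 21 21]
blob [0.4388 0.1453] [0.081  0.0433] 2.2 (215, 246, 16, 29)
blob [0.4537 0.0549] [0.0825 0.0437] 6.4 (246, 241, 17, 30)
blob [0.4591 0.2591] [0.0809 0.0435] 1.5 (176, 238, 16, 29)
nl [ 0.4816 -0.042   0.015 ]
nr [ 0.4703 -0.3393  0.015 ]
fl [ 0.6502 -0.05    0.015 ]
guardL [0.5797 0.2926 0.143 ]
guardR [0.5853 0.0881 0.143 ]
boxNL [0.6105 0.2485 0.06  ]
boxNR [0.6137 0.1341 0.06  ]
boxFL [0.7287 0.2518 0.06  ]
boxFR [0.7321 0.137  0.06  ]
togNear [0.6463 0.1921 0.06  ]
GLback [0.691  0.2942 0.143 ]
GRback [0.6955 0.0937 0.143 ]
hNear [0.4043 0.4564 0.135 ]
hFar [0.5021 0.4625 0.135 ]
hL [0.4523 0.4699 0.135 ]
hR [0.4529 0.4489 0.135 ]
barN [0.3407 0.454  0.13  ]
bend [0.632  0.4722 0.13  ]
```

```bash
cat >> h.py <<'E'
def go(x,y,z,yaw):
    "print shift (cm) in tool axes AFTER turning to yaw (deg), tool pointing down"
    s=sense(); M=R.from_quat(s['tool_rot']).as_matrix(); psi=np.degrees(np.arctan2(M[1,0],M[0,0]))
    w=(psi-yaw+90)%180-90; M2=M@R.from_rotvec([0,0,np.radians(w)]).as_matrix()
    M3=R.from_euler('z',psi-w,degrees=True).as_matrix()@np.diag([1,-1,-1])
    tilt=(R.from_matrix(M2).inv()*R.from_matrix(M3)).as_rotvec(degrees=True)
    print('wz',round(w,1),'then cm',np.round(M3.T@(np.array([x,y,z])-s['tcp_pos'])*100,2),'tilt',np.round(tilt,2),'q6',round(s['q'][5],2))
E
python3 - <<'E'
from m import *
t=cv2.imread('pics/top0.png')[:,:,::-1]
f=lambda x,y:(280+(x+.5)/6.4-.5,180+(y+.5)/6.4-.5)
for p in((140,260),(300,280),(220,260),(500,430)): u=np.round(f(*p)).astype(int); print(t[u[1],u[0]])
for th in (170,190,200):
    w=(t.min(2)>th).astype(np.uint8); k=np.zeros_like(w); k[200:250,280:405]=1; w*=k; w=cv2.morphologyEx(w,cv2.MORPH_OPEN,np.ones((5,5)))
    for c in cv2.findContours(w,cv2.RETR_EXTERNAL,cv2.CHAIN_APPROX_NONE)[0]:
        if cv2.contourArea(c)<100: continue
        P=np.array([onz('top',p[0],.015)[:2] for p in c],np.float32); (cx,cy),wh,a=cv2.minAreaRect(P); print(th,'white',np.round((cx,cy),4),np.round(wh,4),round(a,2))
O=np.array([.555,-.1945]);a=np.radians(-2.3);Rm=np.array([[np.cos(a),-np.sin(a)],[np.sin(a),np.cos(a)]])
for yy in(-.116,-.042,.042,.116): print('nest',O+Rm@[0,yy])
print('proj side plate corners*800/560',proj('side',[[*(O+Rm@q),.015] for q in([-.08,.15],[-.08,-.15],[.09,.15],[.09,-.15])])/.7)
go(.40,-.42,.30,2); go(.4591,.2591,.16,1.5)
E
```

```text
[177 178 172]
[177 177 170]
[163 159 159]
[166 164 162]
170 white [ 0.5415 -0.0779] [0.038  0.0438] 1.52
nest [ 0.55034471 -0.31040655]
nest [ 0.55331446 -0.23646616]
nest [ 0.55668554 -0.15253384]
nest [ 0.55965529 -0.07859345]
proj side plate corners*800/560 [[436.69733307 349.9081109 ]
 [536.87373198 271.13081168]
 [375.20126295 303.02052842]
 [475.48011603 232.32092122]]
wz 12.4 then cm [ 25.12 -17.62   0.3 ] tilt [-0.11  0.    0.  ] q6 -0.18
wz 12.9 then cm [ 32.65 -85.58  14.3 ] tilt [-0.11  0.    0.  ] q6 -0.18
```

```bash
python3 -m inch '[{"wz":6.4},{"wz":6.5},{"dx":6,"dy":-1.5},{"dx":6,"dy":-1.5},{"dx":6,"dy":-1.5},{"dx":6,"dy":-1.5},{"dy":-6},{"dy":-6},{"dy":-6},{"dy":-6}]' 0.8 22
python3 -m inch '[{"dx":0.9,"dy":-5.5},{"dx":0.9,"dy":-5.5},{"dx":0.9,"dy":-5.5},{"dx":0.9,"dy":-5.5},{"dx":0.9,"dy":-5.5},{"dx":0.9,"dy":-5.5},{"dx":0.9,"dy":-5.5},{"dx":0.9,"dy":-5.5},{"dx":0.9,"dy":-5.5},{"dx":0.5,"dy":-5.5}]'
python3 -c "
from m import *
st(); go(.4591,.2591,.0745,1.5); im=snap('side','s1'); top=snap('top','t1'); packs(top,(165,230,275,282)) "
```

```text
t 0.1 tcp [ 0.1551 -0.6049  0.303 ] 
R [[0.969, 0.248, -0.0], [0.248, -0.969, 0.002], [0.0, -0.002, -1.0]] q [-1.5   0.53  1.43  0.    1.18 -0.18] F [-0.4  0.2  0. ] gap 1.0023035219474172 0.0
wz 12.9 then cm [ 32.65 -85.58  22.85] tilt [-0.11  0.    0.  ] q6 -0.18
blob [0.4388 0.1453] [0.0809 0.0433] 2.2 (215, 246, 16, 29)
blob [0.4537 0.0547] [0.0825 0.0435] 6.6 (246, 241, 17, 30)
blob [0.4591 0.2591] [0.0809 0.0435] 1.5 (176, 238, 16, 29)invalid input at $[0]: expected keys dx, dy, dz, wx, wy, wz
invalid input at $[0]: expected keys dx, dy, dz, wx, wy, wz
```

```bash
python3 -m inch '[{"dx":0,"dy":0,"dz":0,"wx":0,"wy":0,"wz":6.4},{"dx":0,"dy":0,"dz":0,"wx":0,"wy":0,"wz":6.5},{"dx":6,"dy":-1.5,"dz":0,"wx":0,"wy":0,"wz":0},{"dx":6,"dy":-1.5,"dz":0,"wx":0,"wy":0,"wz":0},{"dx":6,"dy":-1.5,"dz":0,"wx":0,"wy":0,"wz":0},{"dx":6,"dy":-1.5,"dz":0,"wx":0,"wy":0,"wz":0},{"dx":0,"dy":-6,"dz":0,"wx":0,"wy":0,"wz":0},{"dx":0,"dy":-6,"dz":0,"wx":0,"wy":0,"wz":0},{"dx":0,"dy":-6,"dz":0,"wx":0,"wy":0,"wz":0},{"dx":0,"dy":-6,"dz":0,"wx":0,"wy":0,"wz":0}]' 0.8 22
python3 -m inch '[{"dx":0.9,"dy":-5.5,"dz":0,"wx":0,"wy":0,"wz":0},{"dx":0.9,"dy":-5.5,"dz":0,"wx":0,"wy":0,"wz":0},{"dx":0.9,"dy":-5.5,"dz":0,"wx":0,"wy":0,"wz":0},{"dx":0.9,"dy":-5.5,"dz":0,"wx":0,"wy":0,"wz":0},{"dx":0.9,"dy":-5.5,"dz":0,"wx":0,"wy":0,"wz":0},{"dx":0.9,"dy":-5.5,"dz":0,"wx":0,"wy":0,"wz":0},{"dx":0.9,"dy":-5.5,"dz":0,"wx":0,"wy":0,"wz":0},{"dx":0.9,"dy":-5.5,"dz":0,"wx":0,"wy":0,"wz":0},{"dx":0.9,"dy":-5.5,"dz":0,"wx":0,"wy":0,"wz":0},{"dx":0.5,"dy":-5.5,"dz":0,"wx":0,"wy":0,"wz":0}]'
python3 -c "
from m import *
st(); go(.4591,.2591,.0745,1.5)"
```

```text
t: 1.45
tcp_pos: [0.3871, -0.2974, 0.3038]
tool_rot: [1.0, 0.013, 0.0, -0.0]
force: [0.7, -0.1, 0.8]
finger_gap: 0.801
gripper_force: 0.0
t: 2.7
tcp_pos: [0.4595, 0.2546, 0.304]
tool_rot: [1.0, 0.013, 0.0, 0.0]
force: [1.2, -0.6, -0.2]
finger_gap: 0.805
gripper_force: 0.0
t 2.7 tcp [0.4595 0.2546 0.304 ] 
R [[1.0, 0.026, 0.001], [0.026, -1.0, -0.0], [0.001, 0.0, -1.0]] q [ 0.29  0.39  1.68 -0.    1.07  1.84] F [ 1.2 -0.6 -0.2] gap 0.8053735426097223 0.0
wz -0.0 then cm [-2.000e-02 -4.500e-01  2.295e+01] tilt [ 0.   -0.04 -0.  ] q6 1.84
```

```bash
python3 -m inch '[{"dx":0,"dy":-0.45,"dz":5,"wx":0,"wy":0,"wz":0},{"dx":0,"dy":0,"dz":5,"wx":0,"wy":0,"wz":0},{"dx":0,"dy":0,"dz":4,"wx":0,"wy":0,"wz":0},{"dx":0,"dy":0,"dz":4,"wx":0,"wy":0,"wz":0},{"dx":0,"dy":0,"dz":2,"wx":0,"wy":0,"wz":0},{"dx":0,"dy":0,"dz":1.5,"wx":0,"wy":0,"wz":0},{"dx":0,"dy":0,"dz":0.7,"wx":0,"wy":0,"wz":0},{"dx":0,"dy":0,"dz":0,"wx":0,"wy":0,"wz":0}]'
python3 -c "
from m import *
st(); go(.4591,.2591,.0745,1.5)"
```

```text
t: 3.7
tcp_pos: [0.4593, 0.2572, 0.082]
tool_rot: [1.0, 0.013, 0.0, -0.0]
force: [0.3, -0.2, 0.2]
finger_gap: 0.8
gripper_force: 0.0
t 3.7 tcp [0.4593 0.2572 0.082 ] 
R [[1.0, 0.026, 0.0], [0.026, -1.0, 0.0], [0.0, -0.0, -1.0]] q [0.3  0.76 1.83 0.   0.55 1.84] F [ 0.3 -0.2  0.2] gap 0.8000987962837769 0.0
wz -0.0 then cm [-0.01 -0.19  0.75] tilt [-0.   -0.01  0.  ] q6 1.84
```

Now the final descent and the close.

```bash
python3 -m inch '[{"dx":0,"dy":-0.19,"dz":0.5,"wx":0,"wy":0,"wz":0},{"dx":0,"dy":0,"dz":0.25,"wx":0,"wy":0,"wz":0},{"dx":0,"dy":0,"dz":0,"wx":0,"wy":0,"wz":0}]'
python3 -m inch '[{"dx":0,"dy":0,"dz":0,"wx":0,"wy":0,"wz":0},{"dx":0,"dy":0,"dz":0,"wx":0,"wy":0,"wz":0},{"dx":0,"dy":0,"dz":0,"wx":0,"wy":0,"wz":0},{"dx":0,"dy":0,"dz":0,"wx":0,"wy":0,"wz":0},{"dx":0,"dy":0,"dz":0,"wx":0,"wy":0,"wz":0},{"dx":0,"dy":0,"dz":0,"wx":0,"wy":0,"wz":0}]' 0.4 22
python3 -m inch '[{"dx":0,"dy":0,"dz":0,"wx":0,"wy":0,"wz":0},{"dx":0,"dy":0,"dz":-1,"wx":0,"wy":0,"wz":0},{"dx":0,"dy":0,"dz":-3,"wx":0,"wy":0,"wz":0},{"dx":0,"dy":0,"dz":-4,"wx":0,"wy":0,"wz":0}]'
python3 -c "
from m import *
go(.55966,-.0786,.16,-2.3)
im=snap('side','s2'); cv2.imwrite('pics/s2c.png',cv2.resize(im[220:400,180:420,::-1],(720,540),interpolation=cv2.INTER_CUBIC))"
```

```text
t: 4.08
tcp_pos: [0.4591, 0.2591, 0.0745]
tool_rot: [1.0, 0.013, 0.0, -0.0]
force: [-0.9, 0.4, -0.3]
finger_gap: 0.8
gripper_force: 0.0
t: 4.82
tcp_pos: [0.4592, 0.2591, 0.0747]
tool_rot: [1.0, 0.013, 0.0, -0.0]
force: [-0.6, -0.4, 6.0]
finger_gap: 0.502
gripper_force: 22.7
t: 5.32
tcp_pos: [0.4584, 0.2588, 0.1545]
tool_rot: [1.0, 0.013, -0.001, 0.0]
force: [0.8, 0.4, -1.0]
finger_gap: 0.505
gripper_force: 22.7
wz 3.8 then cm [11.47 33.31 -0.55] tilt [0.05 0.15 0.  ] q6 1.85
```

View pics/s2c.png

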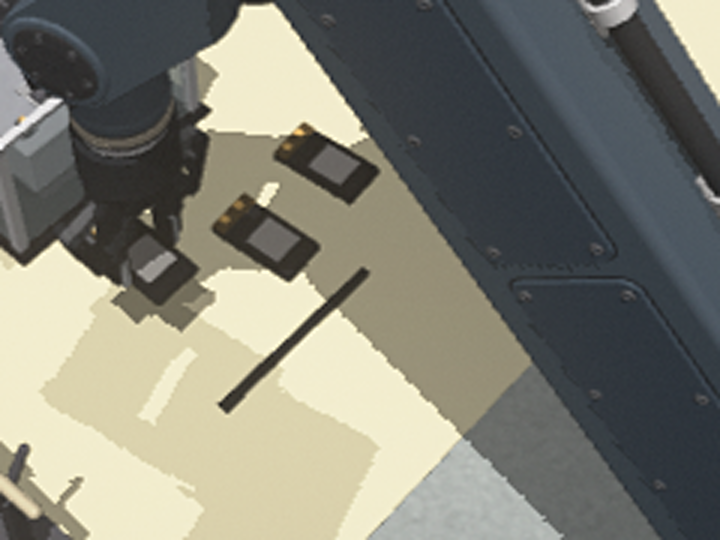

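The first pack is held firmly at (155,265) in the crop; the other two are undisturbed. I carry it to nest 4.

```bash
python3 -m inch '[{"dx":0,"dy":0,"dz":0,"wx":0,"wy":0,"wz":3.8},{"dx":0.5,"dy":5.5,"dz":0,"wx":0,"wy":0,"wz":0},{"dx":1,"dy":5.5,"dz":0,"wx":0,"wy":0,"wz":0},{"dx":1,"dy":5.5,"dz":0,"wx":0,"wy":0,"wz":0},{"dx":1,"dy":5.5,"dz":0,"wx":0,"wy":0,"wz":0},{"dx":2,"dy":5.5,"dz":0,"wx":0,"wy":0,"wz":0},{"dx":3,"dy":3.3,"dz":0,"wx":0,"wy":0,"wz":0},{"dx":2.9,"dy":2.2,"dz":0,"wx":0,"wy":0,"wz":0},{"dx":0,"dy":0,"dz":0,"wx":0,"wy":0,"wz":0},{"dx":0,"dy":0,"dz":0,"wx":0,"wy":0,"wz":0}]'
python3 -c "
from m import *
go(.55966,-.0786,.0915,-2.3)
im=snap('top','t2'); print(packs(im,(165,230,275,282))); cv2.imwrite('pics/t2c.png',cv2.resize(im[170:280,260:420,::-1],(800,550),interpolation=cv2.INTER_CUBIC))"
```

```text
t: 6.62
tcp_pos: [0.5584, -0.0748, 0.1541]
tool_rot: [1.0, -0.02, -0.001, -0.0]
force: [0.3, 0.6, -0.7]
finger_gap: 0.504
gripper_force: 22.8
wz -0.0 then cm [0.14 0.38 6.26] tilt [-0.05  0.13 -0.  ] q6 1.28
blob [0.4522 0.1378] [0.1475 0.2818] 1.5 (176, 230, 99, 52)
[(0.4522486627101898, 0.13777627050876617)]
```

View pics/t2c.png

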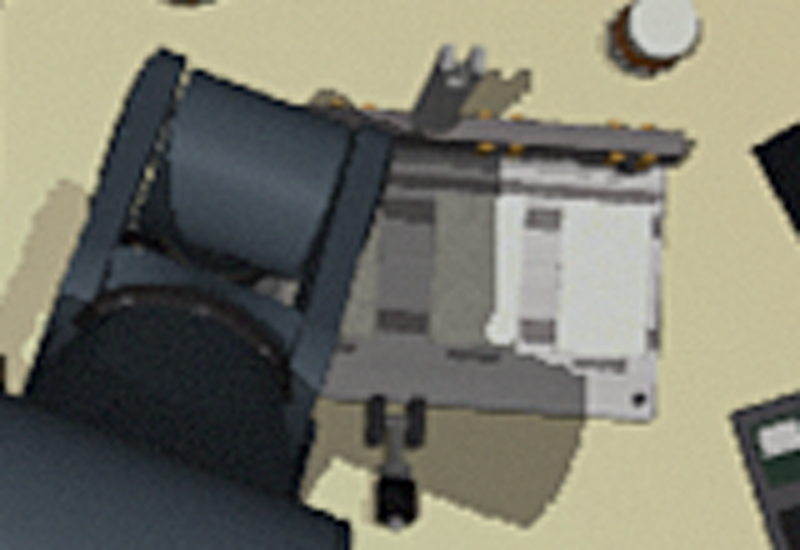

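The arm hides nest 4, so I descend on the computed pose.

```bash
python3 -m inch '[{"dx":0.14,"dy":0.38,"dz":2.5,"wx":0,"wy":0,"wz":0},{"dx":0,"dy":0,"dz":2,"wx":0,"wy":0,"wz":0},{"dx":0,"dy":0,"dz":1.2,"wx":0,"wy":0,"wz":0},{"dx":0,"dy":0,"dz":0.5,"wx":0,"wy":0,"wz":0},{"dx":0,"dy":0,"dz":0,"wx":0,"wy":0,"wz":0},{"dx":0,"dy":0,"dz":0,"wx":0,"wy":0,"wz":0}]'
python3 -m inch '[{"dx":0,"dy":0,"dz":0.1,"wx":0,"wy":0,"wz":0},{"dx":0,"dy":0,"dz":0,"wx":0,"wy":0,"wz":0}]'
```

```text
t: 7.42
tcp_pos: [0.5611, -0.0792, 0.093]
tool_rot: [1.0, -0.02, 0.001, 0.0]
force: [0.3, -0.4, -0.1]
finger_gap: 0.504
gripper_force: 22.8
t: 7.68
tcp_pos: [0.5609, -0.0792, 0.0917]
tool_rot: [1.0, -0.02, 0.0, 0.0]
force: [0.1, 0.9, -1.1]
finger_gap: 0.508
gripper_force: 22.8
```

```bash
python3 -m inch '[{"dx":-0.1,"dy":0,"dz":0.1,"wx":0,"wy":0,"wz":0},{"dx":0,"dy":0,"dz":0,"wx":0,"wy":0,"wz":0}]'
python3 -m inch '[{"dx":0,"dy":0,"dz":0,"wx":0,"wy":0,"wz":0},{"dx":0,"dy":0,"dz":0,"wx":0,"wy":0,"wz":0},{"dx":0,"dy":0,"dz":0,"wx":0,"wy":0,"wz":0}]' 0.66
python3 -m inch '[{"dx":0,"dy":0,"dz":-1,"wx":0,"wy":0,"wz":0},{"dx":0,"dy":0,"dz":-3,"wx":0,"wy":0,"wz":0},{"dx":0,"dy":0,"dz":-4,"wx":0,"wy":0,"wz":0},{"dx":-3,"dy":-5,"dz":0,"wx":0,"wy":0,"wz":0},{"dx":-3,"dy":-5,"dz":-2,"wx":0,"wy":0,"wz":0},{"dx":0,"dy":-6,"dz":0,"wx":0,"wy":0,"wz":0},{"dx":0,"dy":-6,"dz":0,"wx":0,"wy":0,"wz":0},{"dx":0,"dy":-6,"dz":0,"wx":0,"wy":0,"wz":0},{"dx":0,"dy":-6,"dz":0,"wx":0,"wy":0,"wz":0}]' 0.8
python3 -c "
from m import *
im=snap('side','s3'); t=snap('top','t3'); packs(t,(165,230,275,282))
cv2.imwrite('pics/m3.png',np.vstack([cv2.resize(t[170:280,140:420],(784,308)),cv2.resize(im[100:350,200:440],(288,300))[:, :].repeat(1,0) if 0 else cv2.copyMakeBorder(cv2.resize(im[130:330,200:440],(345,287)),0,0,0,439,0)])[:,:,::-1])"
```

```text
t: 7.92
tcp_pos: [0.5596, -0.0791, 0.0904]
tool_rot: [1.0, -0.02, -0.0, -0.0]
force: [0.3, 0.1, -0.5]
finger_gap: 0.503
gripper_force: 22.8
t: 8.3
tcp_pos: [0.5599, -0.0791, 0.0905]
tool_rot: [1.0, -0.02, 0.0, 0.0]
force: [0.2, 0.7, 0.3]
finger_gap: 0.658
gripper_force: 0.0
t: 9.43
tcp_pos: [0.5137, 0.2651, 0.1914]
tool_rot: [1.0, -0.02, 0.001, -0.0]
force: [1.2, 0.0, -0.2]
finger_gap: 0.799
gripper_force: 0.0
blob [0.439  0.1446] [0.0839 0.0455] 5.9 (214, 245, 18, 30)
blob [0.4529 0.0557] [0.0857 0.0472] 5.5 (245, 241, 18, 31)
blob [0.4489 0.2712] [0.147  0.0839] 1.5 (165, 230, 30, 52)
```

View pics/m3.png

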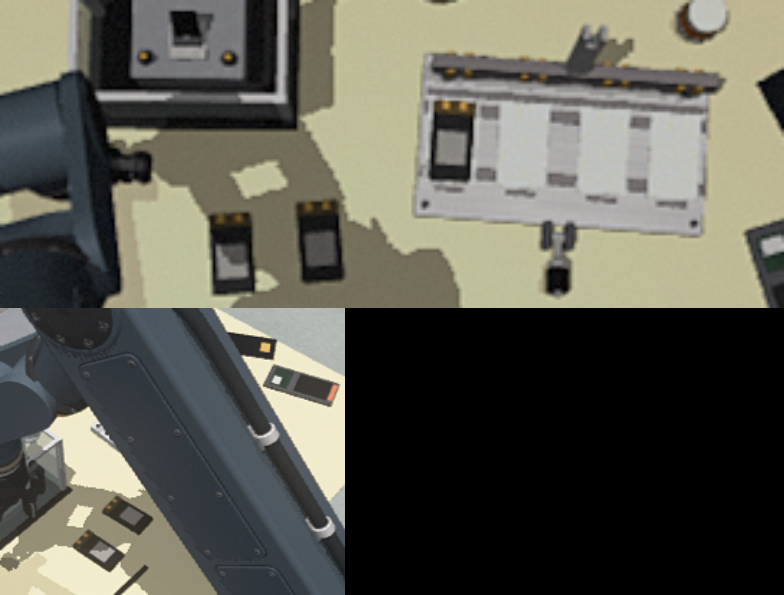

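Pack seated well in nest 4 (top crop (453,140)), terminals under the beam; the other two packs are unmoved. I go to the pack at (0.439,0.145).

```bash
python3 -c "
from m import *
go(.4388,.1453,.0765,2.5)"
```

```text
wz -4.5 then cm [-8.02 12.   11.5 ] tilt [-0.15 -0.22  0.  ] q6 1.89
```

```bash
python3 -m inch '[{"dx":0,"dy":0,"dz":0,"wx":-0.1,"wy":-0.2,"wz":-4.5},{"dx":-4,"dy":4,"dz":0,"wx":0,"wy":0,"wz":0},{"dx":-4,"dy":4,"dz":0,"wx":0,"wy":0,"wz":0},{"dx":0,"dy":4,"dz":0,"wx":0,"wy":0,"wz":0},{"dx":0,"dy":0,"dz":4,"wx":0,"wy":0,"wz":0},{"dx":0,"dy":0,"dz":4,"wx":0,"wy":0,"wz":0},{"dx":0,"dy":0,"dz":2,"wx":0,"wy":0,"wz":0},{"dx":0,"dy":0,"dz":0,"wx":0,"wy":0,"wz":0},{"dx":0,"dy":0,"dz":0,"wx":0,"wy":0,"wz":0}]'
python3 -c "
from m import *
go(.4388,.1453,.076,2.5)"
```

```text
t: 10.65
tcp_pos: [0.4383, 0.1397, 0.0917]
tool_rot: [1.0, 0.019, -0.001, 0.001]
force: [0.8, 0.4, -0.6]
finger_gap: 0.797
gripper_force: 0.0
wz -0.3 then cm [ 0.07 -0.56  1.57] tilt [0.09 0.14 0.  ] q6 1.6
```

```bash
python3 -m inch '[{"dx":0.07,"dy":-0.56,"dz":0,"wx":0.09,"wy":0.14,"wz":0},{"dx":0,"dy":0,"dz":1,"wx":0,"wy":0,"wz":0},{"dx":0,"dy":0,"dz":0.5,"wx":0,"wy":0,"wz":0},{"dx":0,"dy":0,"dz":0,"wx":0,"wy":0,"wz":0},{"dx":0,"dy":0,"dz":0,"wx":0,"wy":0,"wz":0}]'
python3 -m inch '[{"dx":0,"dy":0,"dz":0,"wx":0,"wy":0,"wz":0},{"dx":0,"dy":0,"dz":0,"wx":0,"wy":0,"wz":0},{"dx":0,"dy":0,"dz":0,"wx":0,"wy":0,"wz":0},{"dx":0,"dy":0,"dz":0,"wx":0,"wy":0,"wz":0},{"dx":0,"dy":0,"dz":0,"wx":0,"wy":0,"wz":0},{"dx":0,"dy":0,"dz":0,"wx":0,"wy":0,"wz":0}]' 0.4 22
python3 -m inch '[{"dx":0,"dy":0,"dz":0,"wx":0,"wy":0,"wz":0},{"dx":0,"dy":0,"dz":-1,"wx":0,"wy":0,"wz":0},{"dx":0,"dy":0,"dz":-3,"wx":0,"wy":0,"wz":0},{"dx":0,"dy":0,"dz":-4,"wx":0,"wy":0,"wz":0},{"dx":0,"dy":0,"dz":0,"wx":0,"wy":0,"wz":0},{"dx":0,"dy":0,"dz":0,"wx":0,"wy":0,"wz":0}]'
python3 -c "
from m import *
go(.5567,-.1525,.156,-2.3)"
```

```text
t: 11.28
tcp_pos: [0.4383, 0.1455, 0.0757]
tool_rot: [1.0, 0.019, -0.001, 0.0]
force: [-0.1, 0.3, 0.4]
finger_gap: 0.801
gripper_force: 0.0
t: 12.02
tcp_pos: [0.4384, 0.1455, 0.0762]
tool_rot: [1.0, 0.019, -0.0, 0.0]
force: [-0.5, 0.0, 5.0]
finger_gap: 0.504
gripper_force: 22.0
t: 12.78
tcp_pos: [0.4382, 0.1455, 0.1559]
tool_rot: [1.0, 0.019, -0.001, 0.0]
force: [-0.9, -0.6, -0.5]
finger_gap: 0.503
gripper_force: 22.4
wz 4.5 then cm [ 1.304e+01  2.930e+01 -1.000e-02] tilt [0.01 0.07 0.  ] q6 1.61
```

```bash
python3 -m inch '[{"dx":0,"dy":0,"dz":0,"wx":0,"wy":0,"wz":4.5},{"dx":1,"dy":5.5,"dz":0,"wx":0,"wy":0,"wz":0},{"dx":1,"dy":5.5,"dz":0,"wx":0,"wy":0,"wz":0},{"dx":2,"dy":5.5,"dz":0,"wx":0,"wy":0,"wz":0},{"dx":3,"dy":5,"dz":0,"wx":0,"wy":0,"wz":0},{"dx":3,"dy":4.8,"dz":0,"wx":0,"wy":0,"wz":0},{"dx":3,"dy":3,"dz":0,"wx":0,"wy":0,"wz":0},{"dx":0,"dy":0,"dz":2,"wx":0,"wy":0,"wz":0},{"dx":0,"dy":0,"dz":0,"wx":0,"wy":0,"wz":0},{"dx":0,"dy":0,"dz":0,"wx":0,"wy":0,"wz":0}]'
python3 -c "
from m import *
go(.5565,-.1525,.0920,-2.3)"
```

```text
t: 14.02
tcp_pos: [0.5555, -0.1518, 0.1349]
tool_rot: [1.0, -0.02, -0.002, -0.001]
force: [0.3, 0.1, -0.3]
finger_gap: 0.502
gripper_force: 22.5
wz -0.0 then cm [0.1  0.07 4.29] tilt [-0.06  0.21 -0.  ] q6 1.15
```

```bash
python3 -m inch '[{"dx":0.05,"dy":0.05,"dz":2,"wx":0,"wy":0.1,"wz":0},{"dx":0,"dy":0,"dz":1.3,"wx":0,"wy":0,"wz":0},{"dx":0,"dy":0,"dz":0.7,"wx":0,"wy":0,"wz":0},{"dx":0,"dy":0,"dz":0.3,"wx":0,"wy":0,"wz":0},{"dx":0,"dy":0,"dz":0,"wx":0,"wy":0,"wz":0},{"dx":0,"dy":0,"dz":0,"wx":0,"wy":0,"wz":0}]'
python3 -m inch '[{"dx":0,"dy":0,"dz":0,"wx":0,"wy":0,"wz":0},{"dx":0,"dy":0,"dz":0,"wx":0,"wy":0,"wz":0},{"dx":0,"dy":0,"dz":0,"wx":0,"wy":0,"wz":0}]' 0.66
python3 -m inch '[{"dx":0,"dy":0,"dz":-1,"wx":0,"wy":0,"wz":0},{"dx":0,"dy":0,"dz":-3,"wx":0,"wy":0,"wz":0},{"dx":0,"dy":0,"dz":-4,"wx":0,"wy":0,"wz":0},{"dx":-3,"dy":-5,"dz":0,"wx":0,"wy":0,"wz":0},{"dx":-3,"dy":-5,"dz":0,"wx":0,"wy":0,"wz":0},{"dx":-3,"dy":-5,"dz":0,"wx":0,"wy":0,"wz":0},{"dx":0,"dy":-6,"dz":0,"wx":0,"wy":0,"wz":-4},{"dx":0,"dy":0,"dz":0,"wx":0,"wy":0,"wz":-4},{"dx":0,"dy":0,"dz":0,"wx":0,"wy":0,"wz":0},{"dx":0,"dy":0,"dz":0,"wx":0,"wy":0,"wz":0}]' 0.8
python3 -c "
from m import *
t=snap('top','t4'); packs(t,(165,230,275,282)); s=snap('side','s4'); packs(s,(245,250,320,320),n='side')
go(.4537,.0549,.076,6.5)
cv2.imwrite('pics/m4.png',np.vstack([cv2.resize(t[170:280,140:420],(784,308)),cv2.copyMakeBorder(cv2.resize(s[130:330,200:440],(345,287)),0,0,0,439,0)])[:,:,::-1])"
```

```text
t: 14.78
tcp_pos: [0.5571, -0.1531, 0.0932]
tool_rot: [1.0, -0.02, 0.001, 0.0]
force: [0.3, -0.1, -0.6]
finger_gap: 0.508
gripper_force: 22.5
t: 15.15
tcp_pos: [0.557, -0.1531, 0.0929]
tool_rot: [1.0, -0.02, 0.0, 0.0]
force: [0.3, 0.7, -0.3]
finger_gap: 0.657
gripper_force: 0.0
t: 16.4
tcp_pos: [0.4758, 0.06, 0.173]
tool_rot: [0.999, 0.049, 0.001, 0.0]
force: [0.2, -0.1, -0.2]
finger_gap: 0.796
gripper_force: 0.0
blob [0.4536 0.0919] [0.1475 0.1899] 1.4 (208, 230, 67, 52)
blob [0.4547 0.0577] [0.0873 0.0462] 5.6 (270, 261, 37, 27)
wz -1.0 then cm [-2.25  0.22  9.68] tilt [ 0.02 -0.06 -0.  ] q6 1.37
```

View pics/m4.png

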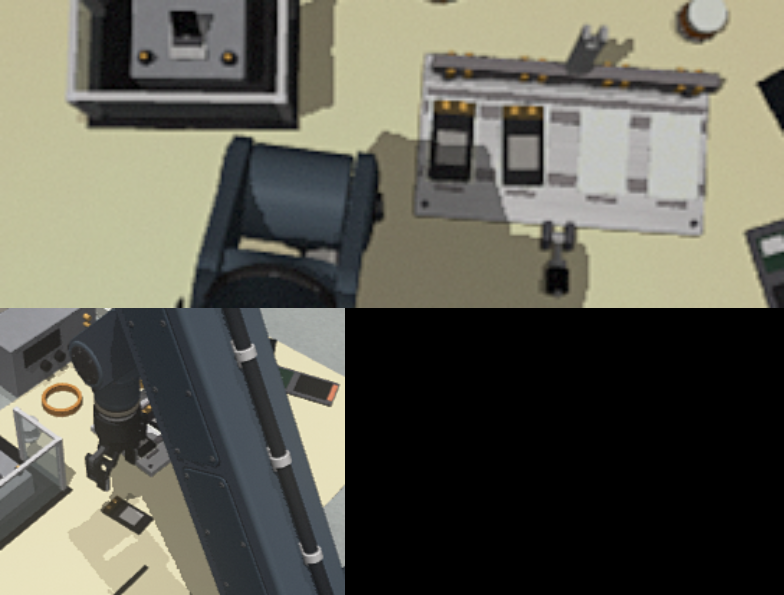

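Two packs now sit in nests 4 and 3 (top crop (453,140) and (523,145)). The third is still at about (0.454,0.056).

```bash
python3 -m inch '[{"dx":-2.2,"dy":0.15,"dz":3,"wx":0,"wy":0,"wz":-0.5},{"dx":0,"dy":0,"dz":3,"wx":0,"wy":0,"wz":0},{"dx":0,"dy":0,"dz":2,"wx":0,"wy":0,"wz":0},{"dx":0,"dy":0,"dz":0,"wx":0,"wy":0,"wz":0},{"dx":0,"dy":0,"dz":0,"wx":0,"wy":0,"wz":0}]'
python3 -c "
from m import *
go(.454,.056,.0758,6.3)"
```

```text
t: 17.12
tcp_pos: [0.4542, 0.0564, 0.0931]
tool_rot: [0.999, 0.053, 0.001, 0.0]
force: [-0.4, 0.9, 0.2]
finger_gap: 0.801
gripper_force: 0.0
wz -0.2 then cm [-0.02  0.03  1.73] tilt [ 0.02 -0.07 -0.  ] q6 1.34
```

```bash
python3 -m inch '[{"dx":0,"dy":0,"dz":1,"wx":0,"wy":0,"wz":0},{"dx":0,"dy":0,"dz":0.7,"wx":0,"wy":0,"wz":0},{"dx":0,"dy":0,"dz":0,"wx":0,"wy":0,"wz":0},{"dx":0,"dy":0,"dz":0,"wx":0,"wy":0,"wz":0}]'
python3 -m inch '[{"dx":0,"dy":0,"dz":0,"wx":0,"wy":0,"wz":0},{"dx":0,"dy":0,"dz":0,"wx":0,"wy":0,"wz":0},{"dx":0,"dy":0,"dz":0,"wx":0,"wy":0,"wz":0},{"dx":0,"dy":0,"dz":0,"wx":0,"wy":0,"wz":0},{"dx":0,"dy":0,"dz":0,"wx":0,"wy":0,"wz":0},{"dx":0,"dy":0,"dz":0,"wx":0,"wy":0,"wz":0}]' 0.4 22
python3 -m inch '[{"dx":0,"dy":0,"dz":0,"wx":0,"wy":0,"wz":0},{"dx":0,"dy":0,"dz":-1,"wx":0,"wy":0,"wz":0},{"dx":0,"dy":0,"dz":-3,"wx":0,"wy":0,"wz":0},{"dx":0,"dy":0,"dz":-4,"wx":0,"wy":0,"wz":0},{"dx":0,"dy":0,"dz":0,"wx":0,"wy":0,"wz":0},{"dx":0,"dy":0,"dz":0,"wx":0,"wy":0,"wz":0}]'
python3 -c "
from m import *
go(.5533,-.2365,.156,-2.3)"
```

```text
t: 17.62
tcp_pos: [0.4538, 0.0569, 0.0756]
tool_rot: [0.999, 0.054, 0.0, 0.0]
force: [0.3, 0.2, 0.4]
finger_gap: 0.803
gripper_force: 0.0
t: 18.38
tcp_pos: [0.4539, 0.0568, 0.076]
tool_rot: [0.999, 0.054, 0.001, 0.0]
force: [0.2, 1.0, 5.2]
finger_gap: 0.504
gripper_force: 22.4
t: 19.12
tcp_pos: [0.4535, 0.0569, 0.1557]
tool_rot: [0.999, 0.054, 0.0, 0.0]
force: [0.5, 0.1, -0.9]
finger_gap: 0.5
gripper_force: 22.7
wz 8.5 then cm [11.15 28.91 -0.03] tilt [ 0.01 -0.03 -0.  ] q6 1.34
```

```bash
python3 -m inch '[{"dx":0,"dy":0,"dz":0,"wx":0,"wy":0,"wz":8.5},{"dx":1,"dy":5.5,"dz":0,"wx":0,"wy":0,"wz":0},{"dx":1,"dy":5.5,"dz":0,"wx":0,"wy":0,"wz":0},{"dx":2,"dy":5.5,"dz":0,"wx":0,"wy":0,"wz":0},{"dx":2,"dy":5,"dz":0,"wx":0,"wy":0,"wz":0},{"dx":2.6,"dy":4.4,"dz":0,"wx":0,"wy":0,"wz":0},{"dx":2.6,"dy":3,"dz":0,"wx":0,"wy":0,"wz":0},{"dx":0,"dy":0,"dz":2,"wx":0,"wy":0,"wz":0},{"dx":0,"dy":0,"dz":0,"wx":0,"wy":0,"wz":0},{"dx":0,"dy":0,"dz":0,"wx":0,"wy":0,"wz":0}]'
python3 -c "
from m import *
go(.5533,-.2365,.0920,-2.3)"
```

```text
t: 20.38
tcp_pos: [0.5531, -0.2357, 0.1349]
tool_rot: [1.0, -0.02, -0.001, -0.001]
force: [0.4, 0.8, -0.3]
finger_gap: 0.502
gripper_force: 22.8
wz -0.0 then cm [0.02 0.08 4.29] tilt [-0.08  0.1  -0.  ] q6 1.02
```

```bash
python3 -m inch '[{"dx":-0.05,"dy":0.05,"dz":2,"wx":0,"wy":0.1,"wz":0},{"dx":0,"dy":0,"dz":1.3,"wx":0,"wy":0,"wz":0},{"dx":0,"dy":0,"dz":0.7,"wx":0,"wy":0,"wz":0},{"dx":0,"dy":0,"dz":0.3,"wx":0,"wy":0,"wz":0},{"dx":0,"dy":0,"dz":0,"wx":0,"wy":0,"wz":0},{"dx":0,"dy":0,"dz":0,"wx":0,"wy":0,"wz":0}]'
python3 -m inch '[{"dx":0,"dy":0,"dz":0,"wx":0,"wy":0,"wz":0},{"dx":0,"dy":0,"dz":0,"wx":0,"wy":0,"wz":0},{"dx":0,"dy":0,"dz":0,"wx":0,"wy":0,"wz":0}]' 0.66
python3 -m inch '[{"dx":0,"dy":0,"dz":-1,"wx":0,"wy":0,"wz":0},{"dx":0,"dy":0,"dz":-3,"wx":0,"wy":0,"wz":0},{"dx":0,"dy":0,"dz":-5,"wx":0,"wy":0,"wz":0},{"dx":-3,"dy":0,"dz":-5,"wx":0,"wy":0,"wz":0},{"dx":-5,"dy":0,"dz":-3,"wx":0,"wy":0,"wz":0},{"dx":-5,"dy":0,"dz":0,"wx":0,"wy":0,"wz":0},{"dx":0,"dy":-5,"dz":0,"wx":0,"wy":0,"wz":0},{"dx":0,"dy":-5.5,"dz":0,"wx":0,"wy":0,"wz":0},{"dx":0,"dy":-5.5,"dz":0,"wx":0,"wy":0,"wz":0},{"dx":0,"dy":-5.5,"dz":0,"wx":0,"wy":0,"wz":0}]' 0.6
python3 -c "
from m import *
st()
t=snap('top','t5'); s=snap('side','s5')
cv2.imwrite('pics/m5.png',np.hstack([cv2.resize(t[150:280,280:420],(420,390)),cv2.resize(s[120:250,250:380],(390,390))])[:,:,::-1])"
```

```text
t: 21.12
tcp_pos: [0.5537, -0.2371, 0.0932]
tool_rot: [1.0, -0.02, 0.002, 0.0]
force: [-0.5, -0.1, -0.6]
finger_gap: 0.5
gripper_force: 22.8
t: 21.5
tcp_pos: [0.5535, -0.2371, 0.093]
tool_rot: [1.0, -0.02, 0.001, 0.0]
force: [-0.7, -0.7, -0.5]
finger_gap: 0.657
gripper_force: 0.0
t: 22.75
tcp_pos: [0.4319, -0.0154, 0.2633]
tool_rot: [1.0, -0.021, 0.002, 0.0]
force: [0.2, 1.1, -0.0]
finger_gap: 0.602
gripper_force: 0.0
t 22.75 tcp [ 0.4319 -0.0154  0.2633] 
R [[0.999, -0.042, 0.004], [-0.042, -0.999, -0.001], [0.004, 0.0, -1.0]] q [-0.3   0.34  1.94  0.    0.86  1.32] F [ 0.2  1.1 -0. ] gap 0.6020059874340661 0.0
```

View pics/m5.png

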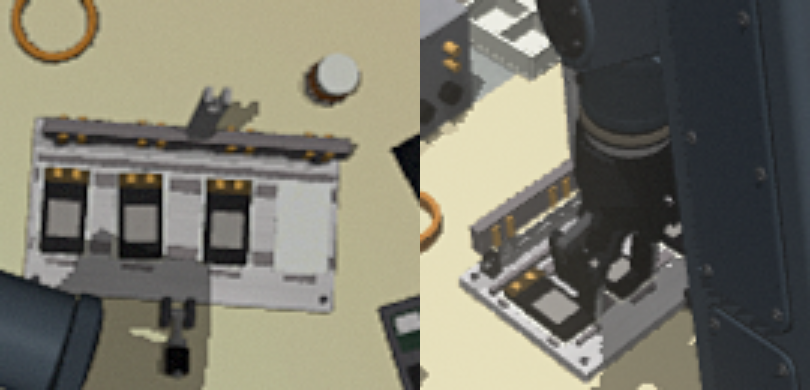

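All three packs sit properly in nests 4, 3 and 2 (crop (63,215), (140,220), (228,225)). Next I measure the beam strap.

```bash
python3 - <<'E'
from m import *
print(two((352,181.5),(302.4,136.5)))
O=np.array([.555,-.1945]);a=np.radians(-2.3);Rm=np.array([[np.cos(a),-np.sin(a)],[np.sin(a),np.cos(a)]])
for b in(1.57,1.7,1.8,1.85):
    P=lambda r:[*(O+Rm@[.068-r*np.cos(b),0]),.034+r*np.sin(b)]
    print(b,np.round(P(.172),4),proj('top',[P(.172)]),proj('side',[P(.172)])/.7)
kb=O+Rm@[-.092-.048*np.sin(1.25),0]; print('knob',kb,.014+.048*np.cos(1.25),proj('top',[[*kb,.03]]))
for b in(1.8,):
    p=O+Rm@[.068-.134*np.cos(b),0]; z=.034+.134*np.sin(b)+.058; print(p,z); go(*p,z+.085,-2.3); go(*p,z,-2.3)
aa=np.linspace(1.8,0,11); print(np.c_[aa[1:],np.diff(-13.4*np.cos(aa)),-np.diff(13.4*np.sin(aa))].round(2))
# knob in top image: black blob
im=cv2.imread('pics/top0.png'); g=im.sum(2)/3; ys,xs=np.where(g[255:280,325:355]<45); print('knob px',xs.mean()+325,ys.mean()+255,len(xs))
E
```

```text
(array([ 0.6420813 , -0.19907024,  0.2050485 ]), np.float64(0.00372542858809014))
1.57 [ 0.6228 -0.1972  0.206 ] [[351.7010334  189.38477561]] [[438.00209237 199.35985867]]
1.7 [ 0.6451 -0.1981  0.2046] [[352.04946487 180.9500472 ]] [[429.50753693 194.66572364]]
1.8 [ 0.662  -0.1988  0.2015] [[352.19577446 174.72727943]] [[423.14248036 191.97228652]]
1.85 [ 0.6703 -0.1991  0.1993] [[352.22881616 171.73139471]] [[420.04140484 190.93090353]]
knob [ 0.41755955 -0.18897982] 0.029135473394972897 [[338.75850923 270.22245513]]
[ 0.65336577 -0.19845078] 0.22249558253767815
wz 0.3 then cm [23.03 17.7  -4.45] tilt [-0.08 -0.07  0.  ] q6 1.31
wz 0.3 then cm [23.03 17.7   4.05] tilt [-0.08 -0.07  0.  ] q6 1.31
[[ 1.62 -2.39 -0.33]
 [ 1.44 -2.41  0.1 ]
 [ 1.26 -2.35  0.53]
 [ 1.08 -2.22  0.94]
 [ 0.9  -2.01  1.32]
 [ 0.72 -1.74  1.66]
 [ 0.54 -1.42  1.95]
 [ 0.36 -1.05  2.17]
 [ 0.18 -0.64  2.32]
 [ 0.   -0.22  2.4 ]]
knob px 338.32 267.97333333333336 75
```

Strap measured at about 1.7 rad and in line with the model, so I move above it.

```bash
python3 -m inch '[{"dx":0,"dy":0,"dz":-5,"wx":0,"wy":0,"wz":0.3},{"dx":3.5,"dy":4,"dz":0,"wx":0,"wy":0,"wz":0},{"dx":4.5,"dy":4,"dz":0,"wx":0,"wy":0,"wz":0},{"dx":4.5,"dy":4,"dz":0,"wx":0,"wy":0,"wz":0},{"dx":4.5,"dy":3.7,"dz":0,"wx":0,"wy":0,"wz":0},{"dx":4,"dy":2,"dz":0,"wx":0,"wy":0,"wz":0},{"dx":0,"dy":0,"dz":0,"wx":0,"wy":0,"wz":0},{"dx":0,"dy":0,"dz":0,"wx":0,"wy":0,"wz":0}]' 0.6
python3 -c "
from m import *
go(.6389,-.1984,.225,-2.3)"
```

```text
t: 23.85
tcp_pos: [0.6324, -0.2036, 0.3127]
tool_rot: [1.0, -0.023, 0.0, -0.0]
force: [-0.3, 0.3, -0.4]
finger_gap: 0.599
gripper_force: 0.0
wz -0.4 then cm [ 0.63 -0.54  8.77] tilt [-0.03 -0.04  0.  ] q6 1.14
```

```bash
python3 -m inch '[{"dx":0.6,"dy":-0.54,"dz":0,"wx":0,"wy":0,"wz":-0.4},{"dx":0,"dy":0,"dz":2,"wx":0,"wy":0,"wz":0},{"dx":0,"dy":0,"dz":2.5,"wx":0,"wy":0,"wz":0},{"dx":0,"dy":0,"dz":2.5,"wx":0,"wy":0,"wz":0},{"dx":0,"dy":0,"dz":1.7,"wx":0,"wy":0,"wz":0},{"dx":0,"dy":0,"dz":0,"wx":0,"wy":0,"wz":0},{"dx":0,"dy":0,"dz":0,"wx":0,"wy":0,"wz":0}]' 0.6
python3 -m inch '[{"dx":0,"dy":0,"dz":0,"wx":0,"wy":0,"wz":0},{"dx":0,"dy":0,"dz":0,"wx":0,"wy":0,"wz":0},{"dx":0,"dy":0,"dz":0,"wx":0,"wy":0,"wz":0},{"dx":0,"dy":0,"dz":0,"wx":0,"wy":0,"wz":0},{"dx":0,"dy":0,"dz":0,"wx":0,"wy":0,"wz":0},{"dx":0,"dy":0,"dz":0,"wx":0,"wy":0,"wz":0}]' 0.1 30
```

```text
t: 24.72
tcp_pos: [0.6404, -0.1982, 0.227]
tool_rot: [1.0, -0.019, 0.002, 0.0]
force: [1.5, -0.8, -0.3]
finger_gap: 0.599
gripper_force: 0.0
t: 25.48
tcp_pos: [0.6405, -0.1993, 0.2273]
tool_rot: [1.0, -0.02, 0.002, 0.001]
force: [-0.1, -4.2, 5.3]
finger_gap: 0.254
gripper_force: 35.4
```

```bash
python3 -m inch '[{"dx":-2.27,"dy":0,"dz":-0.1,"wx":0,"wy":0,"wz":0},{"dx":-2.26,"dy":0,"dz":0.29,"wx":0,"wy":0,"wz":0},{"dx":-2.18,"dy":0,"dz":0.66,"wx":0,"wy":0,"wz":0},{"dx":-2.03,"dy":0,"dz":1.02,"wx":0,"wy":0,"wz":0},{"dx":-1.83,"dy":0,"dz":1.35,"wx":0,"wy":0,"wz":0},{"dx":0,"dy":0,"dz":0,"wx":0,"wy":0,"wz":0},{"dx":0,"dy":0,"dz":0,"wx":0,"wy":0,"wz":0}]'
python3 -c "
from m import *
st()
O=np.array([.555,-.1945]);a=np.radians(-2.3);Rm=np.array([[np.cos(a),-np.sin(a)],[np.sin(a),np.cos(a)]])
for b in (.85,.5,.15,0): p=O+Rm@[.068-.134*np.cos(b),0]; z=.034+.134*np.sin(b)+.058; print(b); go(*p,z,-2.3)
im=snap('top','t6')
"
```

```text
t: 26.35
tcp_pos: [0.5336, -0.1945, 0.1934]
tool_rot: [1.0, -0.019, 0.0, 0.0]
force: [-2.8, -5.2, 1.5]
finger_gap: 0.251
gripper_force: 36.4
t 26.35 tcp [ 0.5336 -0.1945  0.1934] 
R [[0.999, -0.039, 0.0], [-0.039, -0.999, -0.001], [0.0, 0.001, -1.0]] q [-0.55  0.6   1.68 -0.    0.86  1.06] F [-2.8 -5.2  1.5] gap 0.25068168206644587 36.41585648059845
0.85
wz 0.1 then cm [ 0.09 -0.08  0.07] tilt [ 0.03 -0.   -0.  ] q6 1.06
0.5
wz 0.1 then cm [-2.82 -0.08  3.71] tilt [ 0.03 -0.   -0.  ] q6 1.06
0.15
wz 0.1 then cm [-4.31 -0.08  8.14] tilt [ 0.03 -0.   -0.  ] q6 1.06
0
wz 0.1 then cm [-4.46 -0.08 10.14] tilt [ 0.03 -0.   -0.  ] q6 1.06
```

```bash
python3 -m inch '[{"dx":-1.55,"dy":-0.05,"dz":1.66,"wx":0,"wy":0,"wz":0},{"dx":-1.27,"dy":0,"dz":1.9,"wx":0,"wy":0,"wz":0},{"dx":-0.94,"dy":0,"dz":2.07,"wx":0,"wy":0,"wz":0},{"dx":-0.55,"dy":0,"dz":2.2,"wx":0,"wy":0,"wz":0},{"dx":-0.15,"dy":0,"dz":1.3,"wx":0,"wy":0,"wz":0},{"dx":0,"dy":0,"dz":0.5,"wx":0,"wy":0,"wz":0},{"dx":0,"dy":0,"dz":0,"wx":0,"wy":0,"wz":0},{"dx":0,"dy":0,"dz":0,"wx":0,"wy":0,"wz":0}]'
python3 -m inch '[{"dx":0,"dy":0,"dz":0.2,"wx":0,"wy":0,"wz":0},{"dx":0,"dy":0,"dz":0.2,"wx":0,"wy":0,"wz":0},{"dx":0,"dy":0,"dz":0,"wx":0,"wy":0,"wz":0}]'
```

```text
t: 27.4
tcp_pos: [0.4882, -0.1924, 0.0966]
tool_rot: [1.0, -0.019, -0.001, -0.0]
force: [-9.2, -9.4, 0.7]
finger_gap: 0.255
gripper_force: 34.6
t: 27.78
tcp_pos: [0.488, -0.1923, 0.0945]
tool_rot: [1.0, -0.019, -0.001, -0.0]
force: [-12.0, -7.8, 15.7]
finger_gap: 0.249
gripper_force: 42.7
```

Contact with the terminals felt (about 15 N, angle near 0). I release, rise, and check.

```bash
python3 -m inch '[{"dx":0,"dy":0,"dz":-0.2,"wx":0,"wy":0,"wz":0},{"dx":0,"dy":0,"dz":0,"wx":0,"wy":0,"wz":0},{"dx":0,"dy":0,"dz":0,"wx":0,"wy":0,"wz":0},{"dx":0,"dy":0,"dz":0,"wx":0,"wy":0,"wz":0}]' 0.5
python3 -m inch '[{"dx":0,"dy":0,"dz":-2,"wx":0,"wy":0,"wz":0},{"dx":0,"dy":0,"dz":-5,"wx":0,"wy":0,"wz":0},{"dx":0,"dy":0,"dz":-5,"wx":0,"wy":0,"wz":0},{"dx":-2,"dy":-5.5,"dz":0,"wx":0,"wy":0,"wz":0},{"dx":-2,"dy":-5.5,"dz":0,"wx":0,"wy":0,"wz":0},{"dx":0,"dy":-5.5,"dz":0,"wx":0,"wy":0,"wz":0},{"dx":0,"dy":-5.5,"dz":0,"wx":0,"wy":0,"wz":0},{"dx":0,"dy":0,"dz":0,"wx":0,"wy":0,"wz":0},{"dx":0,"dy":0,"dz":0,"wx":0,"wy":0,"wz":0}]'
python3 -c "
from m import *
st()
t=snap('top','t7'); s=snap('side','s7')
cv2.imwrite('pics/m7.png',np.hstack([cv2.resize(t[170:280,280:400],(420,385)),cv2.resize(s[140:250,260:370],(380,385))])[:,:,::-1])
O=np.array([.555,-.1945]);a=np.radians(-2.3);Rm=np.array([[np.cos(a),-np.sin(a)],[np.sin(a),np.cos(a)]])
for b in (1.22,0): p=O+Rm@[-.092-.048*np.sin(b),0]; z=.014+.048*np.cos(b)+.058; print(b,p,z); go(*p,z,-2.3)
"
```

```text
t: 28.28
tcp_pos: [0.4901, -0.1915, 0.0948]
tool_rot: [1.0, -0.019, 0.001, -0.0]
force: [0.9, -0.0, -0.5]
finger_gap: 0.502
gripper_force: 0.0
t: 29.4
tcp_pos: [0.4585, 0.0295, 0.2149]
tool_rot: [1.0, -0.019, 0.001, 0.0]
force: [0.2, -0.2, 0.1]
finger_gap: 0.501
gripper_force: 0.0
t 29.4 tcp [0.4585 0.0295 0.2149] 
R [[0.999, -0.038, 0.003], [-0.038, -0.999, -0.001], [0.003, 0.0, -1.0]] q [-0.18  0.46  1.93 -0.    0.75  1.43] F [ 0.2 -0.2  0.1] gap 0.500971809748861 0.0
1.22 [ 0.41803366 -0.18899886] 0.08849499582317026
wz -0.0 then cm [-3.19 21.89 12.64] tilt [ 0.02 -0.15 -0.  ] q6 1.43
0 [ 0.46307412 -0.19080788] 0.12
wz -0.0 then cm [ 1.32 21.89  9.49] tilt [ 0.02 -0.15 -0.  ] q6 1.43
```

View pics/m7.png

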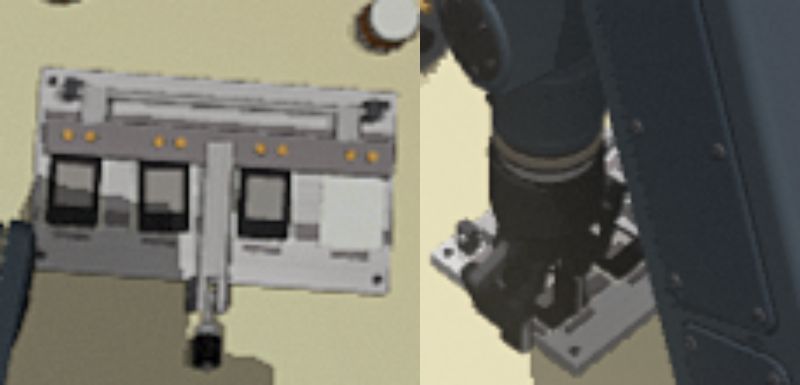

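The beam is shut over the three terminals and the bolt knob lies out at crop (207,348), as predicted. Next I go to the knob.

```bash
python3 -m inch '[{"dx":-1.2,"dy":5.5,"dz":0,"wx":0,"wy":0,"wz":0},{"dx":-1,"dy":5.5,"dz":0,"wx":0,"wy":0,"wz":0},{"dx":-1,"dy":5.5,"dz":0,"wx":0,"wy":0,"wz":0},{"dx":0,"dy":5.2,"dz":0,"wx":0,"wy":0,"wz":0},{"dx":0,"dy":0,"dz":4,"wx":0,"wy":0,"wz":0},{"dx":0,"dy":0,"dz":3,"wx":0,"wy":0,"wz":0},{"dx":0,"dy":0,"dz":0,"wx":0,"wy":0,"wz":0},{"dx":0,"dy":0,"dz":0,"wx":0,"wy":0,"wz":0}]' 0.6
python3 -c "
from m import *
go(.4180,-.189,.0870,-2.3)
"
```

```text
t: 30.5
tcp_pos: [0.4181, -0.187, 0.1455]
tool_rot: [1.0, -0.02, 0.002, 0.0]
force: [0.2, -0.3, 0.3]
finger_gap: 0.598
gripper_force: 0.0
wz -0.0 then cm [-0.01  0.2   5.85] tilt [ 0.04 -0.17 -0.  ] q6 0.94
```

```bash
python3 -m inch '[{"dx":0,"dy":0.1,"dz":2.5,"wx":0,"wy":-0.15,"wz":0},{"dx":0,"dy":0,"dz":2,"wx":0,"wy":0,"wz":0},{"dx":0,"dy":0,"dz":1.3,"wx":0,"wy":0,"wz":0},{"dx":0,"dy":0,"dz":0,"wx":0,"wy":0,"wz":0},{"dx":0,"dy":0,"dz":0,"wx":0,"wy":0,"wz":0}]' 0.6
python3 -m inch '[{"dx":0,"dy":0,"dz":0,"wx":0,"wy":0,"wz":0},{"dx":0,"dy":0,"dz":0,"wx":0,"wy":0,"wz":0},{"dx":0,"dy":0,"dz":0,"wx":0,"wy":0,"wz":0},{"dx":0,"dy":0,"dz":0,"wx":0,"wy":0,"wz":0},{"dx":0,"dy":0,"dz":0,"wx":0,"wy":0,"wz":0},{"dx":0,"dy":0,"dz":0,"wx":0,"wy":0,"wz":0}]' 0.1 25
python3 -c "
from m import *
go(.4631,-.1908,.120,-2.3)
"
```

```text
t: 31.12
tcp_pos: [0.4185, -0.1873, 0.0876]
tool_rot: [1.0, -0.019, 0.0, 0.0]
force: [0.3, 0.7, -0.4]
finger_gap: 0.599
gripper_force: 0.0
t: 31.88
tcp_pos: [0.4183, -0.1889, 0.0878]
tool_rot: [1.0, -0.019, 0.001, 0.002]
force: [-5.4, -8.3, 3.6]
finger_gap: 0.271
gripper_force: 24.7
wz 0.1 then cm [ 4.48  0.01 -3.22] tilt [ 0.18 -0.1  -0.  ] q6 0.95
```

```bash
python3 -m inch '[{"dx":0,"dy":0.15,"dz":0,"wx":0,"wy":0,"wz":0},{"dx":0.58,"dy":0,"dz":-1.1,"wx":0,"wy":0,"wz":0},{"dx":0.77,"dy":0,"dz":-0.86,"wx":0,"wy":0,"wz":0},{"dx":0.94,"dy":0,"dz":-0.65,"wx":0,"wy":0,"wz":0},{"dx":0,"dy":0,"dz":0,"wx":0,"wy":0,"wz":0}]'
python3 -m inch '[{"dx":1.08,"dy":0,"dz":-0.4,"wx":0,"wy":0,"wz":0},{"dx":1.14,"dy":0,"dz":-0.14,"wx":0,"wy":0,"wz":0},{"dx":0,"dy":0,"dz":0,"wx":0,"wy":0,"wz":0},{"dx":0,"dy":0,"dz":0,"wx":0,"wy":0,"wz":0}]'
python3 -c "
from m import *
go(.4631,-.1908,.120,-2.3)
"
```

```text
t: 32.5
tcp_pos: [0.4412, -0.19, 0.1136]
tool_rot: [1.0, -0.019, 0.0, 0.001]
force: [-2.6, -4.3, 2.2]
finger_gap: 0.275
gripper_force: 25.5
t: 33.0
tcp_pos: [0.463, -0.191, 0.1189]
tool_rot: [1.0, -0.019, 0.0, 0.001]
force: [-2.8, -4.9, 3.8]
finger_gap: 0.272
gripper_force: 25.1
wz 0.1 then cm [ 0.01 -0.02 -0.11] tilt [ 0.1  -0.02 -0.  ] q6 1.0
```

```bash
python3 -m inch '[{"dx":0.15,"dy":0,"dz":0,"wx":0,"wy":0,"wz":0},{"dx":0,"dy":0,"dz":0,"wx":0,"wy":0,"wz":0},{"dx":0,"dy":0,"dz":0,"wx":0,"wy":0,"wz":0}]'
python3 -m inch '[{"dx":0,"dy":0,"dz":0,"wx":0,"wy":0,"wz":0},{"dx":0,"dy":0,"dz":0,"wx":0,"wy":0,"wz":0},{"dx":0,"dy":0,"dz":0,"wx":0,"wy":0,"wz":0}]' 0.5
python3 -m inch '[{"dx":0,"dy":0,"dz":-2,"wx":0,"wy":0,"wz":0},{"dx":0,"dy":0,"dz":-5,"wx":0,"wy":0,"wz":0},{"dx":0,"dy":0,"dz":-5,"wx":0,"wy":0,"wz":0},{"dx":0,"dy":-5.5,"dz":-4,"wx":0,"wy":0,"wz":0},{"dx":0,"dy":-5.5,"dz":-2,"wx":0,"wy":0,"wz":0},{"dx":0,"dy":-5.5,"dz":0,"wx":0,"wy":0,"wz":0},{"dx":0,"dy":-5.5,"dz":0,"wx":0,"wy":0,"wz":0},{"dx":0,"dy":-5.5,"dz":0,"wx":0,"wy":0,"wz":0},{"dx":0,"dy":-5.5,"dz":0,"wx":0,"wy":0,"wz":0},{"dx":0,"dy":-5.5,"dz":0,"wx":0,"wy":0,"wz":0}]' 0.6
python3 -c "
from m import *
st()
t=snap('top','t8'); s=snap('side','s8')
cv2.imwrite('pics/m8.png',np.vstack([np.hstack([cv2.resize(t[170:280,280:400],(420,385)),cv2.resize(s[130:250,250:368],(380,385))]),cv2.resize(t[120:300,80:560],(800,215))[:, :800][:215]])[:,:,::-1])
# rod: handle & bar from both views
print(proj('side',[[.4526,.4595,.125]])/.7)
"
```

```text
t: 33.38
tcp_pos: [0.4637, -0.191, 0.119]
tool_rot: [1.0, -0.019, -0.001, 0.001]
force: [-5.4, -5.7, 6.2]
finger_gap: 0.263
gripper_force: 25.4
t: 33.75
tcp_pos: [0.4646, -0.19, 0.1183]
tool_rot: [1.0, -0.019, -0.0, -0.0]
force: [-0.6, -1.1, 0.3]
finger_gap: 0.5
gripper_force: 0.0
t: 35.0
tcp_pos: [0.479, 0.192, 0.295]
tool_rot: [1.0, -0.019, -0.0, -0.0]
force: [1.4, -0.4, -0.0]
finger_gap: 0.601
gripper_force: 0.0
t 35.0 tcp [0.479 0.192 0.295] 
R [[0.999, -0.039, -0.0], [-0.039, -0.999, 0.0], [-0.0, -0.0, -1.0]] q [0.16 0.39 1.71 0.   1.04 1.77] F [ 1.4 -0.4 -0. ] gap 0.6012419391787092 0.0
[[222.25652763 509.52206727]]
```

View pics/m8.png

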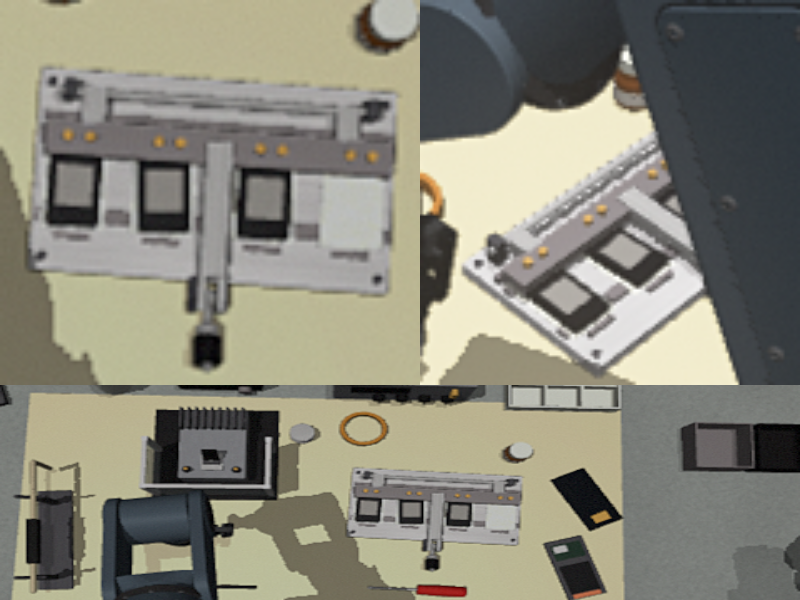

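The bolt fell back out (knob at top crop (205,348)), so it was not quite upright at release. The rest is fine. I redo it and push to the stop.

```bash
python3 -m inch '[{"dx":-1,"dy":6,"dz":0,"wx":0,"wy":0,"wz":0},{"dx":-1,"dy":6,"dz":0,"wx":0,"wy":0,"wz":0},{"dx":-1,"dy":6,"dz":0,"wx":0,"wy":0,"wz":0},{"dx":-1,"dy":6,"dz":0,"wx":0,"wy":0,"wz":0},{"dx":-1,"dy":6,"dz":0,"wx":0,"wy":0,"wz":0},{"dx":-1,"dy":6,"dz":2,"wx":0,"wy":0,"wz":0},{"dx":0,"dy":2,"dz":5,"wx":0,"wy":0,"wz":0},{"dx":0,"dy":0,"dz":5,"wx":0,"wy":0,"wz":0},{"dx":0,"dy":0,"dz":0,"wx":0,"wy":0,"wz":0},{"dx":0,"dy":0,"dz":0,"wx":0,"wy":0,"wz":0}]' 0.6
python3 -c "
from m import *
go(.4180,-.1895,.0870,-2.3)
im=cv2.imread('pics/t8.png'); g=im.sum(2)/3; ys,xs=np.where(g[255:280,325:355]<45); u=(xs.mean()+325,ys.mean()+255); print('knob px',u,len(xs),onz('top',u,.033))
"
```

```text
t: 36.35
tcp_pos: [0.4052, -0.1863, 0.1767]
tool_rot: [1.0, -0.019, 0.0, 0.0]
force: [-0.8, 0.4, -0.2]
finger_gap: 0.597
gripper_force: 0.0
wz 0.1 then cm [1.29 0.27 8.97] tilt [ 0.04 -0.03 -0.  ] q6 0.93
knob px (np.float64(338.1714285714286), np.float64(268.2857142857143)) 70 [ 0.42297221 -0.18684899  0.033     ]
```

```bash
python3 -m inch '[{"dx":1.5,"dy":0.15,"dz":3,"wx":0,"wy":0,"wz":0},{"dx":0,"dy":0,"dz":3,"wx":0,"wy":0,"wz":0},{"dx":0,"dy":0,"dz":2,"wx":0,"wy":0,"wz":0},{"dx":0,"dy":0,"dz":0.9,"wx":0,"wy":0,"wz":0},{"dx":0,"dy":0,"dz":0,"wx":0,"wy":0,"wz":0},{"dx":0,"dy":0,"dz":0,"wx":0,"wy":0,"wz":0}]' 0.6
python3 -m inch '[{"dx":0,"dy":0,"dz":0,"wx":0,"wy":0,"wz":0},{"dx":0,"dy":0,"dz":0,"wx":0,"wy":0,"wz":0},{"dx":0,"dy":0,"dz":0,"wx":0,"wy":0,"wz":0},{"dx":0,"dy":0,"dz":0,"wx":0,"wy":0,"wz":0},{"dx":0,"dy":0,"dz":0,"wx":0,"wy":0,"wz":0}]' 0.1 25
python3 -m inch '[{"dx":0.1,"dy":0.1,"dz":-0.3,"wx":0,"wy":0,"wz":0},{"dx":0.5,"dy":0,"dz":-1,"wx":0,"wy":0,"wz":0},{"dx":0.77,"dy":0,"dz":-0.86,"wx":0,"wy":0,"wz":0},{"dx":0.94,"dy":0,"dz":-0.6,"wx":0,"wy":0,"wz":0},{"dx":1.08,"dy":0,"dz":-0.35,"wx":0,"wy":0,"wz":0},{"dx":1.14,"dy":0,"dz":-0.1,"wx":0,"wy":0,"wz":0},{"dx":0,"dy":0,"dz":0,"wx":0,"wy":0,"wz":0},{"dx":0,"dy":0,"dz":0,"wx":0,"wy":0,"wz":0}]'
python3 -m inch '[{"dx":0.2,"dy":0,"dz":0,"wx":0,"wy":0,"wz":0},{"dx":0,"dy":0,"dz":0,"wx":0,"wy":0,"wz":0}]'
python3 -m inch '[{"dx":0.2,"dy":0,"dz":0,"wx":0,"wy":0,"wz":0},{"dx":0,"dy":0,"dz":0,"wx":0,"wy":0,"wz":0}]'
```

```text
t: 37.1
tcp_pos: [0.4205, -0.1885, 0.0879]
tool_rot: [1.0, -0.019, 0.001, 0.001]
force: [-0.7, -0.1, -0.8]
finger_gap: 0.598
gripper_force: 0.0
t: 37.72
tcp_pos: [0.4201, -0.1891, 0.0875]
tool_rot: [1.0, -0.019, 0.001, 0.001]
force: [-3.5, -2.8, 5.3]
finger_gap: 0.27
gripper_force: 24.7
t: 38.72
tcp_pos: [0.4654, -0.1911, 0.12]
tool_rot: [1.0, -0.019, 0.0, 0.001]
force: [-2.7, -2.6, 4.9]
finger_gap: 0.269
gripper_force: 25.1
t: 38.98
tcp_pos: [0.4665, -0.1912, 0.1201]
tool_rot: [1.0, -0.019, -0.001, 0.001]
force: [-5.6, -4.4, 6.9]
finger_gap: 0.27
gripper_force: 25.3
t: 39.22
tcp_pos: [0.4686, -0.1913, 0.12]
tool_rot: [1.0, -0.019, -0.001, 0.001]
force: [-4.2, -4.8, 5.6]
finger_gap: 0.267
gripper_force: 24.6
```

```bash
python3 -m inch '[{"dx":0.2,"dy":0,"dz":0,"wx":0,"wy":0,"wz":0},{"dx":0,"dy":0,"dz":0,"wx":0,"wy":0,"wz":0}]'
python3 -m inch '[{"dx":0.1,"dy":0,"dz":0,"wx":0,"wy":0,"wz":0},{"dx":0,"dy":0,"dz":0,"wx":0,"wy":0,"wz":0}]'
python3 -c "
from m import *
t=snap('top','t9'); s=snap('side','s9')
cv2.imwrite('pics/m9.png',np.hstack([cv2.resize(t[170:280,280:400],(420,385)),cv2.resize(s[140:260,270:390],(380,385))])[:,:,::-1])
"
```

```text
t: 39.48
tcp_pos: [0.4705, -0.1913, 0.1199]
tool_rot: [1.0, -0.018, -0.001, 0.0]
force: [-4.9, -4.7, 6.8]
finger_gap: 0.272
gripper_force: 24.8
t: 39.72
tcp_pos: [0.4717, -0.1914, 0.1198]
tool_rot: [1.0, -0.019, -0.0, 0.001]
force: [-4.9, -4.7, 4.0]
finger_gap: 0.266
gripper_force: 24.7
```

View pics/m9.png

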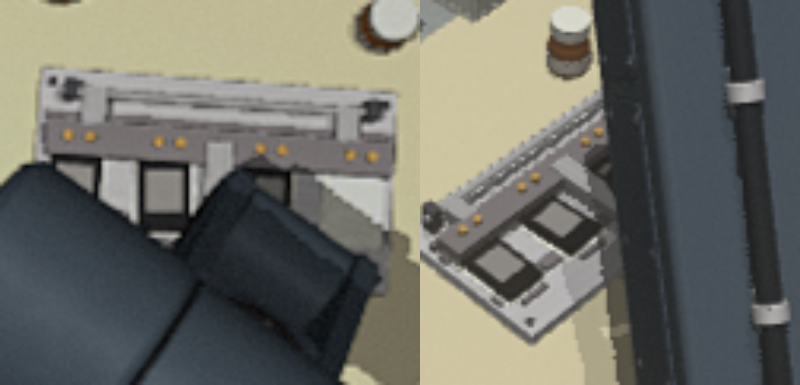

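```bash
python3 -m inch '[{"dx":0.15,"dy":0,"dz":0,"wx":0,"wy":0,"wz":0},{"dx":0,"dy":0,"dz":0,"wx":0,"wy":0,"wz":0}]'
python3 -m inch '[{"dx":0.15,"dy":0,"dz":0,"wx":0,"wy":0,"wz":0},{"dx":0,"dy":0,"dz":0,"wx":0,"wy":0,"wz":0}]'
```

```text
t: 40.08
tcp_pos: [0.473, -0.1915, 0.1197]
tool_rot: [1.0, -0.019, -0.001, 0.0]
force: [-4.4, -4.9, 3.8]
finger_gap: 0.266
gripper_force: 24.8
t: 40.33
tcp_pos: [0.4746, -0.1916, 0.1196]
tool_rot: [1.0, -0.019, -0.001, 0.0]
force: [-3.1, -4.7, 3.2]
finger_gap: 0.263
gripper_force: 24.6
```

```bash
python3 -m inch '[{"dx":0,"dy":0,"dz":0,"wx":0,"wy":0,"wz":0},{"dx":0,"dy":0,"dz":0,"wx":0,"wy":0,"wz":0},{"dx":0,"dy":0,"dz":0,"wx":0,"wy":0,"wz":0}]' 0.5
python3 -m inch '[{"dx":0,"dy":0,"dz":-1,"wx":0,"wy":0,"wz":0},{"dx":0,"dy":0,"dz":-4,"wx":0,"wy":0,"wz":0},{"dx":0,"dy":0,"dz":-5,"wx":0,"wy":0,"wz":0},{"dx":-2,"dy":-5.5,"dz":0,"wx":0,"wy":0,"wz":0},{"dx":-2,"dy":-5.5,"dz":0,"wx":0,"wy":0,"wz":0},{"dx":0,"dy":-5.5,"dz":0,"wx":0,"wy":0,"wz":0},{"dx":0,"dy":-5.5,"dz":0,"wx":0,"wy":0,"wz":0},{"dx":0,"dy":0,"dz":0,"wx":0,"wy":0,"wz":0}]' 0.6
python3 -c "
from m import *
st()
t=snap('top','t10'); im=t
g=im.sum(2)/3; ys,xs=np.where(g[235:280,325:355]<45); u=(xs.mean()+325,ys.mean()+235); print('knob px',u,len(xs))
O=np.array([.555,-.1945]);a=np.radians(-2.3);Rm=np.array([[np.cos(a),-np.sin(a)],[np.sin(a),np.cos(a)]])
print([ (b,proj('top',[[*(O+Rm@[-.092-.048*np.sin(b),0]),.014+.048*np.cos(b)+.006]]).round(1)) for b in(0,.3,1.25)])
"
```

```text
t: 40.7
tcp_pos: [0.4753, -0.191, 0.1189]
tool_rot: [1.0, -0.019, 0.0, -0.0]
force: [0.7, 0.8, 0.6]
finger_gap: 0.5
gripper_force: 0.0
t: 41.7
tcp_pos: [0.4428, 0.0335, 0.2194]
tool_rot: [1.0, -0.016, -0.0, -0.0]
force: [0.2, -0.6, 0.6]
finger_gap: 0.596
gripper_force: 0.0
t 41.7 tcp [0.4428 0.0335 0.2194] 
R [[0.999, -0.032, -0.0], [-0.032, -0.999, 0.0], [-0.0, -0.0, -1.0]] q [-0.18  0.43  1.96  0.    0.75  1.43] F [ 0.2 -0.6  0.6] gap 0.596318992499791 0.0
knob px (np.float64(341.43243243243245), np.float64(247.66216216216216)) 74
[(0, array([[341.4, 253.7]])), (0.3, array([[341. , 258.8]])), (1.25, array([[339. , 270.2]]))]
```

```bash
python3 -c "
from m import *
s=snap('side','s10'); t=cv2.imread('pics/t10.png')[:,:,::-1]
cv2.imwrite('pics/m10.png',np.hstack([cv2.resize(t[200:280,310:370],(360,480),interpolation=cv2.INTER_CUBIC),cv2.resize(s[160:240,310:370],(360,480),interpolation=cv2.INTER_CUBIC)])[:,:,::-1])"
```

```text
(no output)
```

View pics/m10.png

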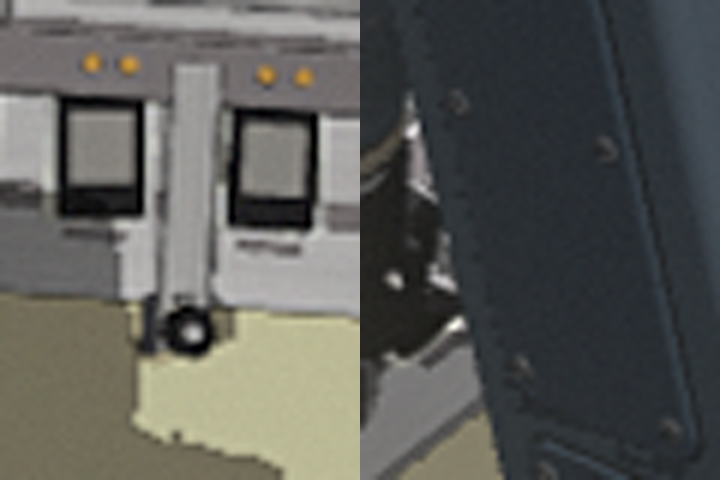

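The knob seen from above is a centred circle over the fork (pixel (341,255)), so the bolt is upright. Next comes the rod.

```bash
python3 -c "
from m import *
go(.4530,.4595,.26,3.6)"
python3 -m inch '[{"dx":0,"dy":0,"dz":-5,"wx":0,"wy":0,"wz":-5.4},{"dx":0,"dy":-6,"dz":0,"wx":0,"wy":0,"wz":0},{"dx":0,"dy":-6,"dz":0,"wx":0,"wy":0,"wz":0},{"dx":0,"dy":-6,"dz":0,"wx":0,"wy":0,"wz":0},{"dx":0,"dy":-6,"dz":0,"wx":0,"wy":0,"wz":0},{"dx":0,"dy":-6,"dz":0,"wx":0,"wy":0,"wz":0},{"dx":0,"dy":-6,"dz":0,"wx":0,"wy":0,"wz":0},{"dx":0,"dy":-6,"dz":0,"wx":0,"wy":0,"wz":0},{"dx":0,"dy":0,"dz":0,"wx":0,"wy":0,"wz":0},{"dx":0,"dy":0,"dz":0,"wx":0,"wy":0,"wz":0}]' 0.6
python3 -c "
from m import *
go(.4530,.4595,.1795,3.6)"
```

```text
wz -5.7 then cm [  3.6  -42.76  -4.08] tilt [ 0.04 -0.04 -0.  ] q6 1.42
t: 43.05
tcp_pos: [0.4213, 0.4478, 0.2683]
tool_rot: [1.0, 0.027, -0.001, 0.001]
force: [0.2, -0.4, 0.0]
finger_gap: 0.596
gripper_force: 0.0
wz -0.5 then cm [ 3.23 -0.97  8.88] tilt [0.09 0.07 0.  ] q6 2.15
```

```bash
python3 -m inch '[{"dx":3.2,"dy":-0.97,"dz":0,"wx":0,"wy":0,"wz":-0.5},{"dx":0,"dy":0,"dz":3,"wx":0,"wy":0,"wz":0},{"dx":0,"dy":0,"dz":3,"wx":0,"wy":0,"wz":0},{"dx":0,"dy":0,"dz":2,"wx":0,"wy":0,"wz":0},{"dx":0,"dy":0,"dz":0.8,"wx":0,"wy":0,"wz":0},{"dx":0,"dy":0,"dz":0,"wx":0,"wy":0,"wz":0},{"dx":0,"dy":0,"dz":0,"wx":0,"wy":0,"wz":0}]' 0.6
python3 -m inch '[{"dx":0,"dy":0,"dz":0,"wx":0,"wy":0,"wz":0},{"dx":0,"dy":0,"dz":0,"wx":0,"wy":0,"wz":0},{"dx":0,"dy":0,"dz":0,"wx":0,"wy":0,"wz":0},{"dx":0,"dy":0,"dz":0,"wx":0,"wy":0,"wz":0},{"dx":0,"dy":0,"dz":0,"wx":0,"wy":0,"wz":0},{"dx":0,"dy":0,"dz":0,"wx":0,"wy":0,"wz":0}]' 0.1 100
```

```text
t: 43.92
tcp_pos: [0.4527, 0.4607, 0.1819]
tool_rot: [1.0, 0.032, 0.001, -0.0]
force: [0.7, 0.4, -0.2]
finger_gap: 0.603
gripper_force: 0.0
t: 44.68
tcp_pos: [0.4522, 0.4617, 0.1816]
tool_rot: [0.999, 0.032, 0.001, -0.001]
force: [-0.5, 1.0, 6.3]
finger_gap: 0.212
gripper_force: 98.1
```

```bash
python3 -m inch '[{"dx":0,"dy":0,"dz":-0.7,"wx":0,"wy":0,"wz":0},{"dx":0,"dy":0,"dz":-1.5,"wx":0,"wy":0,"wz":0},{"dx":0,"dy":0,"dz":-2.5,"wx":0,"wy":0,"wz":0},{"dx":0,"dy":0,"dz":-3,"wx":0,"wy":0,"wz":0},{"dx":0,"dy":0,"dz":-3,"wx":0,"wy":0,"wz":0},{"dx":0,"dy":0,"dz":-3,"wx":0,"wy":0,"wz":0},{"dx":0,"dy":0,"dz":-2.5,"wx":0,"wy":0,"wz":0},{"dx":0,"dy":0,"dz":-1,"wx":0,"wy":0,"wz":0},{"dx":0,"dy":0,"dz":0,"wx":0,"wy":0,"wz":2},{"dx":0,"dy":0,"dz":0,"wx":0,"wy":0,"wz":0}]'
python3 -c "
from m import *
go(.5224,.1890,.35,1.6)"
```

```text
t: 45.92
tcp_pos: [0.4514, 0.4604, 0.3513]
tool_rot: [1.0, 0.014, -0.001, 0.001]
force: [-0.2, -0.9, -2.1]
finger_gap: 0.211
gripper_force: 97.7
wz 0.0 then cm [ 6.33 27.33  0.13] tilt [0.1  0.15 0.  ] q6 2.16
```

```bash
python3 -m inch '[{"dx":0.6,"dy":2,"dz":0,"wx":0,"wy":0,"wz":0},{"dx":0.6,"dy":3.5,"dz":0,"wx":0,"wy":0,"wz":0},{"dx":0.6,"dy":4,"dz":0,"wx":0,"wy":0,"wz":0},{"dx":0.8,"dy":4,"dz":0,"wx":0,"wy":0,"wz":0},{"dx":0.8,"dy":4,"dz":0,"wx":0,"wy":0,"wz":0},{"dx":0.8,"dy":4,"dz":0,"wx":0,"wy":0,"wz":0},{"dx":0.8,"dy":3.5,"dz":0,"wx":0,"wy":0,"wz":0},{"dx":0.8,"dy":2,"dz":0,"wx":0,"wy":0,"wz":0},{"dx":0.5,"dy":0.3,"dz":0,"wx":0,"wy":0,"wz":0},{"dx":0,"dy":0,"dz":0,"wx":0,"wy":0,"wz":0}]'
python3 -c "
from m import *
go(.5224,.1890,.2286,1.6)
t=snap('top','t11'); s=snap('side','s11')
cv2.imwrite('pics/m11.png',np.hstack([cv2.resize(t[120:300,140:290],(390,468)),cv2.resize(s[160:340,130:285],(403,468))])[:,:,::-1])
print(proj('side',[[.7023,.194,.35-.0566-.095]]),proj('top',[[.7023,.194,.294]]))"
```

```text
t: 47.18
tcp_pos: [0.523, 0.1895, 0.3524]
tool_rot: [1.0, 0.014, -0.0, -0.0]
force: [-0.1, 0.2, -2.3]
finger_gap: 0.213
gripper_force: 97.9
wz 0.0 then cm [-0.06  0.05 12.38] tilt [-0.    0.05 -0.  ] q6 1.69
[[174.74849248 203.52257351]] [[195.78066821 146.42942556]]
```

View pics/m11.png

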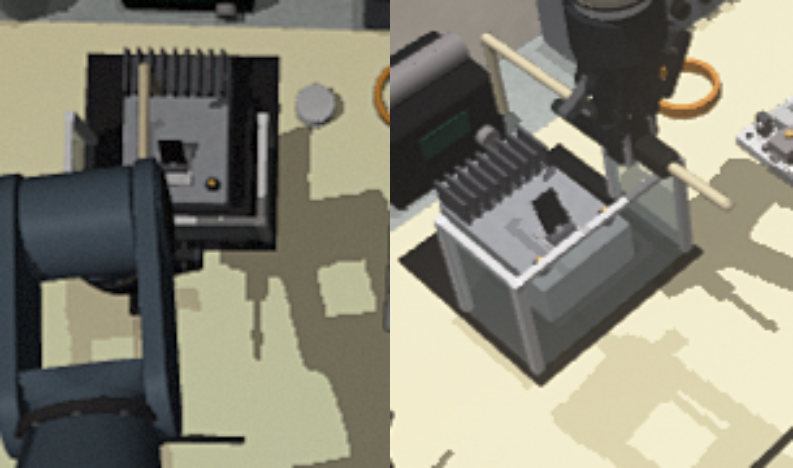

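The rod is held level, its bend and leg tip exactly where computed (top (195.8,145.4), side (173,205)). I lower it behind the toggle.

```bash
python3 -m inch '[{"dx":0,"dy":0.05,"dz":1.5,"wx":0,"wy":0,"wz":0},{"dx":0,"dy":0,"dz":2.5,"wx":0,"wy":0,"wz":0},{"dx":0,"dy":0,"dz":2.5,"wx":0,"wy":0,"wz":0},{"dx":0,"dy":0,"dz":2.5,"wx":0,"wy":0,"wz":0},{"dx":0,"dy":0,"dz":1.7,"wx":0,"wy":0,"wz":0},{"dx":0,"dy":0,"dz":1,"wx":0,"wy":0,"wz":0},{"dx":0,"dy":0,"dz":0.6,"wx":0,"wy":0,"wz":0},{"dx":0,"dy":0,"dz":0,"wx":0,"wy":0,"wz":0},{"dx":0,"dy":0,"dz":0,"wx":0,"wy":0,"wz":0}]'
python3 -m inch '[{"dx":-0.5,"dy":0,"dz":0,"wx":0,"wy":0,"wz":0},{"dx":-0.7,"dy":0,"dz":0,"wx":0,"wy":0,"wz":0},{"dx":-0.7,"dy":0,"dz":0,"wx":0,"wy":0,"wz":0},{"dx":-0.7,"dy":0,"dz":0,"wx":0,"wy":0,"wz":0},{"dx":0,"dy":0,"dz":0,"wx":0,"wy":0,"wz":0}]'
python3 -m inch '[{"dx":-0.7,"dy":0,"dz":0,"wx":0,"wy":0,"wz":0},{"dx":-0.7,"dy":0,"dz":0,"wx":0,"wy":0,"wz":0},{"dx":-0.5,"dy":0,"dz":0,"wx":0,"wy":0,"wz":0},{"dx":0,"dy":0,"dz":0,"wx":0,"wy":0,"wz":0}]'
```

```text
t: 48.4
tcp_pos: [0.5232, 0.1895, 0.2303]
tool_rot: [1.0, 0.015, 0.001, -0.0]
force: [-0.9, 0.6, -1.4]
finger_gap: 0.212
gripper_force: 97.9
t: 49.02
tcp_pos: [0.4964, 0.1886, 0.2299]
tool_rot: [1.0, 0.015, -0.0, 0.0]
force: [0.2, -0.1, -0.7]
finger_gap: 0.214
gripper_force: 97.9
t: 49.52
tcp_pos: [0.4775, 0.1881, 0.2298]
tool_rot: [1.0, 0.015, -0.0, 0.0]
force: [0.7, 0.1, -0.2]
finger_gap: 0.217
gripper_force: 97.9
```

```bash
for i in 1; do python3 -m inch '[{"dx":-0.4,"dy":0,"dz":0,"wx":0,"wy":0,"wz":0},{"dx":-0.3,"dy":0,"dz":0,"wx":0,"wy":0,"wz":0},{"dx":0,"dy":0,"dz":0,"wx":0,"wy":0,"wz":0},{"dx":0,"dy":0,"dz":0,"wx":0,"wy":0,"wz":0}]'; done
python3 -m inch '[{"dx":-0.3,"dy":0,"dz":0,"wx":0,"wy":0,"wz":0},{"dx":0,"dy":0,"dz":0,"wx":0,"wy":0,"wz":0},{"dx":0,"dy":0,"dz":0,"wx":0,"wy":0,"wz":0}]'
python3 -c "
from m import *
st(); t=snap('top','t12'); s=snap('side','s12')
cv2.imwrite('pics/m12.png',np.hstack([cv2.resize(t[140:230,150:240],(390,390)),cv2.resize(s[210:300,140:230],(390,390))])[:,:,::-1])"
```

```text
t: 50.02
tcp_pos: [0.4706, 0.1878, 0.2297]
tool_rot: [1.0, 0.015, -0.0, 0.0]
force: [0.3, -0.1, -0.6]
finger_gap: 0.216
gripper_force: 97.8
t: 50.4
tcp_pos: [0.4682, 0.1878, 0.2301]
tool_rot: [1.0, 0.015, 0.0, -0.0]
force: [1.6, 0.8, 1.5]
finger_gap: 0.208
gripper_force: 98.0
t 50.4 tcp [0.4682 0.1878 0.2301] 
R [[1.0, 0.029, 0.001], [0.029, -1.0, 0.0], [0.001, -0.0, -1.0]] q [ 0.16  0.48  1.81 -0.    0.86  1.7 ] F [1.6 0.8 1.5] gap 0.20837213662494344 97.95882940292358
```

View pics/m12.png

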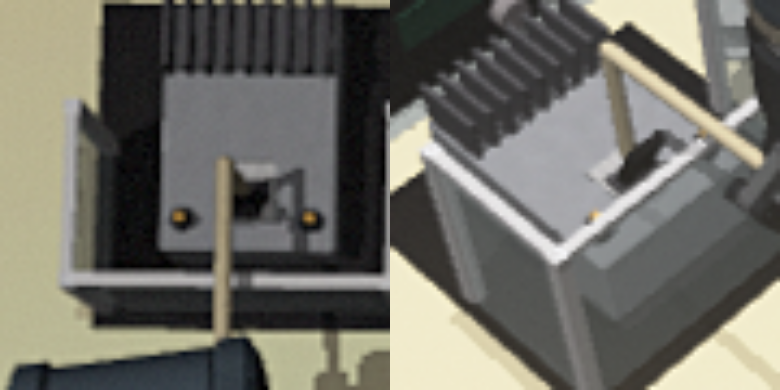

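The toggle now leans toward the robot, with the leg behind it (side crop (625,150)). By my count that was the 15th picture, one over the 14 allowed, so I view no more and work only from numbers. I pull on until the stop is felt.

```bash
python3 -m inch '[{"dx":-0.2,"dy":0,"dz":0,"wx":0,"wy":0,"wz":0},{"dx":0,"dy":0,"dz":0,"wx":0,"wy":0,"wz":0},{"dx":0,"dy":0,"dz":0,"wx":0,"wy":0,"wz":0}]'
python3 -m inch '[{"dx":-0.2,"dy":0,"dz":0,"wx":0,"wy":0,"wz":0},{"dx":0,"dy":0,"dz":0,"wx":0,"wy":0,"wz":0},{"dx":0,"dy":0,"dz":0,"wx":0,"wy":0,"wz":0}]'
python3 -m inch '[{"dx":-0.2,"dy":0,"dz":0,"wx":0,"wy":0,"wz":0},{"dx":0,"dy":0,"dz":0,"wx":0,"wy":0,"wz":0},{"dx":0,"dy":0,"dz":0,"wx":0,"wy":0,"wz":0}]'
```

```text
t: 50.88
tcp_pos: [0.4669, 0.1878, 0.2301]
tool_rot: [1.0, 0.015, 0.001, -0.0]
force: [3.7, 1.1, 0.2]
finger_gap: 0.216
gripper_force: 98.0
t: 51.25
tcp_pos: [0.4655, 0.1878, 0.2304]
tool_rot: [1.0, 0.015, 0.002, -0.0]
force: [5.8, -0.4, 0.1]
finger_gap: 0.214
gripper_force: 98.0
t: 51.62
tcp_pos: [0.4645, 0.1878, 0.2306]
tool_rot: [1.0, 0.015, 0.004, -0.0]
force: [7.1, -0.5, 0.7]
finger_gap: 0.215
gripper_force: 97.9
```

```bash
python3 -m inch '[{"dx":0.7,"dy":0,"dz":0,"wx":0,"wy":0,"wz":0},{"dx":0.8,"dy":0,"dz":0,"wx":0,"wy":0,"wz":0},{"dx":0.8,"dy":0,"dz":-1,"wx":0,"wy":0,"wz":0},{"dx":0,"dy":0,"dz":-3,"wx":0,"wy":0,"wz":0},{"dx":0,"dy":0,"dz":-3,"wx":0,"wy":0,"wz":0},{"dx":0,"dy":0,"dz":-3,"wx":0,"wy":0,"wz":0},{"dx":0,"dy":0,"dz":-2,"wx":0,"wy":0,"wz":0},{"dx":0,"dy":0,"dz":0,"wx":0,"wy":0,"wz":0},{"dx":0,"dy":0,"dz":0,"wx":0,"wy":0,"wz":0}]'
python3 - <<'E'
from m import *
t=snap('top','t13'); s=snap('side','s13')
S=np.array([.6523,.1923]);a=np.radians(1.6);Rm=np.array([[np.cos(a),-np.sin(a)],[np.sin(a),np.cos(a)]])
tip=lambda th,y:[*(S+Rm@[.05*np.sin(.45-th),y]),.06+.05*np.cos(.45-th)]
for th in(0,.7,.9): print(th,proj('top',[tip(th,-.013),tip(th,.013)]).round(1).tolist(),proj('side',[tip(th,-.013),tip(th,.013)]).round(1).tolist())
for n,im,(x0,y0,x1,y1) in(('top',t,(190,165,215,195)),('side',s,(180,225,215,262))):
    ys,xs=np.where(im[y0:y1,x0:x1].sum(2)<110); print(n,len(xs),xs.min()+x0,xs.max()+x0,ys.min()+y0,ys.max()+y0,xs.mean()+x0,ys.mean()+y0)
g=t[165:195,196:214].sum(2)//3; print(g)
E
```

```text
t: 52.75
tcp_pos: [0.4839, 0.1881, 0.3487]
tool_rot: [1.0, 0.015, -0.002, 0.0]
force: [-0.2, 0.5, -1.2]
finger_gap: 0.216
gripper_force: 97.8
0 [[210.0, 173.0], [200.6, 173.0]] [[191.8, 231.5], [184.0, 237.4]]
0.7 [[209.7, 185.0], [200.2, 185.0]] [[200.7, 237.4], [192.9, 243.5]]
0.9 [[209.8, 188.6], [200.3, 188.6]] [[203.4, 240.2], [195.6, 246.3]]
top 68 190 211 165 192 203.94117647058823 184.88235294117646
side 8 193 214 235 250 201.375 243.5
[[115  68  25  53 105 119 116 117 119 119 116 116 117 113 114 116 115 117]
 [115  68  33  33  88 117 119 120 116 119 119 116 114 115 115 117 116 115]
 [116  69  33  37  55  99 118 121 118 118 115 118 115 115 117 117 117 116]
 [110  70  37  40  37  72 112 119 119 119 118 116 115 117 117 117 118 119]
 [110  71  48  40  34  52 104 120 120 116 117 114 113 117 115 117 116 117]
 [116  86  74  49  31  28  95 122 118 116 118 117 118 116 117 118 116 118]
 [112  91 104  86  56  70 106 120 119 117 119 116 114 119 119 117 113 114]
 [110  90 112 118 101 111 120 120 115 117 117 117 117 115 115 117 118 119]
 [111  87 105 117 121 118 120 119 114 116 114 115 11
[... 898 characters left out ...]
  1   1   0   9  71  87]
 [ 98  84  95 112 110  60   0   0   7   3  14   7   5   0   5  28  75  69]
 [ 99  89  98 115  83   7  10   8  11  13  18  17   4   0  27  70  91  72]
 [ 90  89 101 117  82   1  13  18  20  17  19  21  27   5  56  88  92  75]
 [ 98  84  96 114  90  43  26  18  24  18  26  13  15  19  67  93  85  77]
 [ 98  83  96 109 109  86  67  53  49  49  43  38  45  56  74  80  83  68]
 [ 94  83  95 107 109  97  94  85  78  77  78  78  87  97  94  92  89  87]
 [ 92  82  96 108 109 100 104 106 108 110 108 107 104 115 121 123 120 122]
 [ 91  85  93 110 120 117 118 120 121 122 121 117 119 119 118 117 117 116]
 [ 95  84  96 107 116 115 118 115 117 118 118 117 115 114 117 117 117 115]]
```

The paddle's near edge falls on row 189–190 against 188.6 predicted for 0.9 rad, so the toggle is fully on. I take the rod back.

```bash
python3 -m inch '[{"dx":-0.4,"dy":-2,"dz":0,"wx":0,"wy":0,"wz":0},{"dx":-0.4,"dy":-3.5,"dz":0,"wx":0,"wy":0,"wz":0},{"dx":-0.4,"dy":-4,"dz":0,"wx":0,"wy":0,"wz":0},{"dx":-0.4,"dy":-4,"dz":0,"wx":0,"wy":0,"wz":0},{"dx":-0.4,"dy":-4,"dz":0,"wx":0,"wy":0,"wz":0},{"dx":-0.4,"dy":-4,"dz":0,"wx":0,"wy":0,"wz":0},{"dx":0,"dy":-3.5,"dz":0,"wx":0,"wy":0,"wz":0},{"dx":0,"dy":-2,"dz":0,"wx":0,"wy":0,"wz":0},{"dx":0,"dy":-0.3,"dz":0,"wx":0,"wy":0,"wz":-2},{"dx":0,"dy":0,"dz":0,"wx":0,"wy":0,"wz":0}]'
python3 -c "
from m import *
go(.4522,.4613,.1820,3.65)
t=snap('top','t14')
b=t.astype(int); m=((b[:,:,0]-b[:,:,2]>15)&(b.sum(2)>380)).astype(np.uint8)
M=cv2.Rodrigues(cam('top')[1])[0]
print(proj('top',[[.632,.4722,.30]]))"
```

```text
t: 54.1
tcp_pos: [0.453, 0.4595, 0.3492]
tool_rot: [0.999, 0.032, -0.001, 0.001]
force: [0.3, 0.2, -0.8]
finger_gap: 0.209
gripper_force: 97.9
wz 0.0 then cm [-0.07 -0.18 16.72] tilt [0.09 0.08 0.  ] q6 2.13
[[ 76.86881479 171.3590645 ]]
```

```bash
python3 - <<'E'
from m import *
s=snap('side','s14'); st()
q=sense()['tcp_pos']; a=np.radians(3.6)
P=lambda r,dz=0:[q[0]+r*np.cos(a),q[1]+r*np.sin(a),q[2]-.0566+dz]
for r in(-.1,.07,.12,.17):
    u=proj('side',[P(r),P(r,.01),P(r,-.01)]); print(r,u.round(1).tolist())
    x,y=np.round(u[0]).astype(int); c=s[max(y-8,0):y+9,x]; print([tuple(int(k) for k in v) for v in c])
E
```

```text
t 54.2 tcp [0.4532 0.4592 0.3496] 
R [[0.998, 0.063, -0.001], [0.063, -0.998, -0.001], [-0.001, 0.001, -1.0]] q [ 0.62  0.51  1.33 -0.    1.31  2.13] F [ 0.3  0.6 -0.4] gap 0.21417168922316537 97.93655276298523
-0.1 [[176.1, 343.9], [175.2, 341.0], [177.0, 346.8]]
[(149, 143, 118), (149, 143, 119), (149, 143, 118), (148, 142, 118), (135, 128, 106), (168, 157, 130), (203, 189, 158), (223, 210, 175), (231, 222, 186), (230, 221, 185), (223, 208, 174), (195, 182, 152), (151, 141, 119), (142, 135, 112), (149, 142, 118), (151, 143, 119), (149, 142, 119)]
0.07 [[114.3, 291.6], [113.0, 288.5], [115.6, 294.6]]
[(35, 36, 37), (36, 37, 36), (36, 35, 37), (36, 38, 37), (36, 37, 35), (39, 39, 38), (36, 37, 36), (40, 40, 39), (38, 38, 36), (39, 39, 40), (36, 34, 33), (36, 33, 33), (35, 35, 34), (38, 36, 34), (37, 35, 36), (34, 34, 34), (36, 36, 37)]
0.12 [[97.9, 277.7], [96.5, 274.6], [99.3, 280.7]]
[(28, 29, 29), (42, 44, 46), (46, 48, 50), (38, 39, 43), (29, 29, 32), (72, 68, 60), (112, 105, 89), (216, 200, 168), (226, 210, 176), (235, 225, 188), (222, 207, 173), (185, 172, 143), (180, 170, 141), (241, 236, 202), (243, 238, 207), (241, 236, 205), (241, 235, 204)]
0.17 [[82.2, 264.4], [80.7, 261.2], [83.7, 267.4]]
[(115, 116, 113), (153, 156, 151), (149, 152, 146), (149, 153, 147), (147, 151, 147), (135, 135, 129), (170, 158, 133), (217, 201, 167), (229, 219, 183), (232, 223, 185), (227, 213, 178), (206, 192, 162), (148, 137, 115), (103, 96, 80), (111, 103, 87), (118, 108, 92), (121, 114, 95)]
```

The bar is still level in the grip, within half a pixel of prediction at three points. I lower it into the forks.

```bash
python3 -m inch '[{"dx":-0.07,"dy":-0.22,"dz":1.5,"wx":0,"wy":0,"wz":0},{"dx":0,"dy":0,"dz":3,"wx":0,"wy":0,"wz":0},{"dx":0,"dy":0,"dz":3,"wx":0,"wy":0,"wz":0},{"dx":0,"dy":0,"dz":3,"wx":0,"wy":0,"wz":0},{"dx":0,"dy":0,"dz":2,"wx":0,"wy":0,"wz":0},{"dx":0,"dy":0,"dz":1,"wx":0,"wy":0,"wz":0},{"dx":0,"dy":0,"dz":0,"wx":0,"wy":0,"wz":0},{"dx":0,"dy":0,"dz":0,"wx":0,"wy":0,"wz":0}]'
python3 -c "
from m import *
go(.4522,.4615,.1820,3.65)"
```

```text
t: 55.2
tcp_pos: [0.4526, 0.4628, 0.2156]
tool_rot: [0.999, 0.032, 0.001, -0.0]
force: [-0.0, -0.4, -1.2]
finger_gap: 0.216
gripper_force: 97.9
wz 0.0 then cm [-0.05  0.13  3.36] tilt [-0.05 -0.08  0.  ] q6 2.13
```

```bash
python3 -m inch '[{"dx":-0.05,"dy":0.13,"dz":1,"wx":0,"wy":0,"wz":0},{"dx":0,"dy":0,"dz":1,"wx":0,"wy":0,"wz":0},{"dx":0,"dy":0,"dz":0.7,"wx":0,"wy":0,"wz":0},{"dx":0,"dy":0,"dz":0.4,"wx":0,"wy":0,"wz":0},{"dx":0,"dy":0,"dz":0.2,"wx":0,"wy":0,"wz":0},{"dx":0,"dy":0,"dz":0,"wx":0,"wy":0,"wz":0},{"dx":0,"dy":0,"dz":0,"wx":0,"wy":0,"wz":0}]'
```

```text
t: 56.08
tcp_pos: [0.4518, 0.4617, 0.182]
tool_rot: [0.999, 0.032, 0.0, -0.0]
force: [-0.5, 2.4, -0.2]
finger_gap: 0.212
gripper_force: 98.2
```

Seated at the recorded pose with almost no force. I release, retreat, and check by numbers.

```bash
python3 -m inch '[{"dx":0,"dy":0,"dz":0.05,"wx":0,"wy":0,"wz":0},{"dx":0,"dy":0,"dz":0,"wx":0,"wy":0,"wz":0},{"dx":0,"dy":0,"dz":0,"wx":0,"wy":0,"wz":0},{"dx":0,"dy":0,"dz":0,"wx":0,"wy":0,"wz":0}]' 0.6
python3 -m inch '[{"dx":0,"dy":0,"dz":-1,"wx":0,"wy":0,"wz":0},{"dx":0,"dy":0,"dz":-4,"wx":0,"wy":0,"wz":0},{"dx":0,"dy":0,"dz":-5,"wx":0,"wy":0,"wz":0},{"dx":-1,"dy":5.5,"dz":-2,"wx":0,"wy":0,"wz":0},{"dx":-1,"dy":5.5,"dz":0,"wx":0,"wy":0,"wz":0},{"dx":0,"dy":5.5,"dz":0,"wx":0,"wy":0,"wz":0},{"dx":0,"dy":5.5,"dz":0,"wx":0,"wy":0,"wz":0},{"dx":0,"dy":5.5,"dz":0,"wx":0,"wy":0,"wz":0},{"dx":0,"dy":0,"dz":0,"wx":0,"wy":0,"wz":0},{"dx":0,"dy":0,"dz":0,"wx":0,"wy":0,"wz":0}]'
python3 - <<'E'
from m import *
st(); t=snap('top','t15'); s=snap('side','s15')
t0=cv2.imread('pics/top0.png')[:,:,::-1]; t10=cv2.imread('pics/t10.png')[:,:,::-1]; s0=cv2.imread('pics/side0.png')[:,:,::-1]
d=lambda a,b,r:float((np.abs(a[r[1]:r[3],r[0]:r[2]].astype(int)-b[r[1]:r[3],r[0]:r[2]]).max(2)>40).mean().round(3))
print('rod vs start',d(t,t0,(85,170,135,300)),'side',d(s,s0,(90,300,215,418)))
print('fixture vs after bolt',d(t,t10,(300,180,400,265)),'knob',d(t,t10,(333,245,350,275)))
print('spudger/driver',d(t,t0,(170,282,240,295)),d(t,t0,(295,280,365,302)),'right items',d(t,t0,(405,180,460,305)),'tape/spool/flux',d(t,t0,(250,140,405,188)))
ys,xs=np.where(t[170:195,196:214].sum(2)<110); print('toggle rows',ys.min()+170,ys.max()+170)
ys,xs=np.where(t[245:280,330:352].sum(2)<135); print('knob',xs.mean()+330,ys.mean()+245,ys.max()+245)
E
```

```text
t: 56.58
tcp_pos: [0.4518, 0.4612, 0.1812]
tool_rot: [0.999, 0.032, -0.0, 0.0]
force: [-1.7, 0.1, -0.5]
finger_gap: 0.602
gripper_force: 0.0
t: 57.82
tcp_pos: [0.4497, 0.1858, 0.3019]
tool_rot: [1.0, 0.032, 0.001, -0.0]
force: [-0.2, -0.0, 0.3]
finger_gap: 0.601
gripper_force: 0.0
t 57.83 tcp [0.4497 0.1858 0.3019] 
R [[0.998, 0.063, 0.001], [0.063, -0.998, 0.001], [0.001, -0.001, -1.0]] q [0.16 0.34 1.77 0.   1.02 1.67] F [-0.2 -0.   0.3] gap 0.6006623791042459 0.0
rod vs start 0.001 side 0.694
fixture vs after bolt 0.134 knob 0.041
spudger/driver 0.255 0.278 right items 0.124 tape/spool/flux 0.016
toggle rows 182 189
knob 340.1489361702128 254.59574468085106 258
```

```bash
python3 - <<'E'
from m import *
L=lambda f:cv2.imread(f'pics/{f}.png').astype(int)
t=L('t15'); a=L('t8'); z=L('top0')
d=lambda a,b,r:float((np.abs(a[r[1]:r[3],r[0]:r[2]]-b[r[1]:r[3],r[0]:r[2]]).max(2)>60).mean().round(3))
for nm,r in dict(beam=(290,190,400,212),packs=(290,212,395,240),near=(290,240,400,262)).items(): print(nm,d(t,a,r))
print('driver',d(t,z,(295,280,365,302)),d(a,z,(295,280,365,302)),'spool etc',d(t,z,(250,140,405,188)),'phones',d(t,z,(405,180,460,260)))
for n,r in dict(n4=(292,212,312,240),n3=(318,212,338,240),n2=(347,212,367,240)).items():
    for nm,im in(('t15',t),('t8',a)):
        ys,xs=np.where(im[r[1]:r[3],r[0]:r[2]].max(2)<45); print(n,nm,len(xs),round(xs.mean()+r[0],1),round(ys.mean()+r[1],1))
E
```

```text
beam 0.0
packs 0.051
near 0.03
driver 0.255 0.331 spool etc 0.013 phones 0.0
n4 t15 132 300.8 225.2
n4 t8 129 300.7 225.2
n3 t15 122 326.4 227.6
n3 t8 121 326.4 227.7
n2 t15 114 353.2 229.2
n2 t8 129 354.8 229.5
```

```bash
python3 - <<'E'
from m import *
for f in('t8','t10','t15'):
    t=cv2.imread(f'pics/{f}.png').max(2); print(f); print(t[214:242:2,344:372])
E
```

```text
t8
[[151 156 125 104 115 117 115 115 114 105  80  98 119 113 112 100 116 129
  119 114 116 114 114 113 113 113 116 114]
 [153 161 133 102 109 112 115 122 122 119 122 118 120 118 119 119 117 117
  117 116 113 118 115 115 114 114 114 112]
 [152 153 106  96  75   2  18  14  14  12  15  23  27  30  40  54  63  66
   71 101 103  94  89  89  92  91  94  92]
 [155 137 100 135 107  10  32  80  86  85  84  68  62  62  66  64  48  28
    4 166 202 186 183 184 183 183 183 173]
 [156 124  96 141 107   7  85 127 136 133 132 135 133 136 136 139 130  72
    0 162 190 169 166 167 166 168 170 162]
 [158 122  93 102  65  15  82 130 133 130 130 131 130 131 133 136 120  64
   13 162 190 175 173 171 175 174 173 167]
 [166 121  99 104  49  15  84 127 134 131 131 133 134 131 131 140 105  49
    9 160 188 168 173 170 169 172 170 162]
 [163 124 106  80  12  20 112 140 134 132 134 131 130 131 134 136 109  45
   23 149 182 167 166 169 165 165 167 167]
 [160 115 125 103  19  22 113 146 135 134 134 134 131 132 135 138 102  32
   36 153 183 169 166 171 168 167 166 170]
 [156 112 172 143  15  26  61  74  88  94  9
[... 3127 characters left out ...]
165 121  24  23  43  81  95  93  94 109 117 121 123 120 112  68   0 159
  201 181 168 165 165 166 166 163 164 169]
 [162 113  19  23  32  35  35  33  31  34  33  28  27  26  25  27   8 159
  200 180 170 169 172 171 169 169 169 175]
 [162 111  12  17  27  30  24  35  29  30  31  31  33  31  27  30  16 161
  201 161 108  93 103 110 116 116  96 158]
 [151 111 133 152 126 118 118 118 115 118  98  78  75  56  34  37  88 169
  200 164 120 108 113 113 115 114 102 160]
 [132  92 135 181 186 188 187 189 192 190 192 189 184 192 197 196 191 191
  191 184 157 122 122 122 116 120 115 164]
 [123  84 149 178 177 124  83  98  98  97 116 134 144 149 145 141 163 175
  170 172 171 173 171 171 174 175 156 162]]
```

```bash
python3 - <<'E'
from m import *
O=np.array([.555,-.1945]);a=np.radians(-2.3);Rm=np.array([[np.cos(a),-np.sin(a)],[np.sin(a),np.cos(a)]])
B=[(346,262),(286,317),(312,344)]
for f in('t8','t10','t15'):
    t=cv2.imread(f'pics/{f}.png')
    for nm,(x0,x1,c) in dict(n4=(292,311,-.0),n3=(317,338,0),n2=(344,365,0)).items():
        m=np.zeros(t.shape[:2],np.uint8); sub=t[217:243,x0:x1].max(2)
        m[217:243,x0:x1]=(sub<58)
        m=cv2.morphologyEx(m,cv2.MORPH_CLOSE,np.ones((5,5)))
        n,l,stt,_=cv2.connectedComponentsWithStats(m); k=1+np.argmax(stt[1:,4]); cs=cv2.findContours((l==k).astype(np.uint8),cv2.RETR_EXTERNAL,cv2.CHAIN_APPROX_NONE)[0][0]
        P=np.array([Rm.T@(onz('top',p[0],.024)[:2]-O) for p in cs],np.float32)*1000; (cx,cy),wh,an=cv2.minAreaRect(P)
        print(f,nm,'mm centre',round(cx,1),round(cy,1),'wh',np.round(wh,1),round(an,1),'xmin',P[:,0].min().round(1),'y',P[:,1].min().round(1),P[:,1].max().round(1))
E
```

```text
t8 n4 mm centre -14.7 116.5 wh [41.3 49.7] 89.5 xmin -39.7 y 95.8 137.3
t8 n3 mm centre -12.6 41.4 wh [52.7 37.8] 3.3 xmin -39.9 y 21.2 61.7
t8 n2 mm centre -11.4 -41.3 wh [55.7 40.7] 2.9 xmin -40.1 y -62.3 -20.8
t10 n4 mm centre -16.0 113.9 wh [49.4 49.2] 3.9 xmin -41.7 y 88.3 138.0
t10 n3 mm centre -18.3 42.6 wh [64.1 40.5] 3.1 xmin -49.9 y 21.2 62.1
t10 n2 mm centre -11.5 -41.3 wh [55.7 40.7] 2.9 xmin -40.3 y -62.3 -20.8
t15 n4 mm centre -14.9 116.5 wh [41.3 49.9] 89.5 xmin -39.9 y 95.8 137.3
t15 n3 mm centre -12.6 41.4 wh [52.7 37.8] 3.3 xmin -39.9 y 21.2 61.7
t15 n2 mm centre -8.7 -36.1 wh [43.1 53. ] 88.0 xmin -35.7 y -58.0 -14.7
```

The nest 2 pack has shifted about 4–5 mm toward its stops since the bolt was set: the announced nudge. I move the arm aside to check by triangulation that it is still flat.

```bash
python3 -m inch '[{"dx":0,"dy":5.5,"dz":-1,"wx":0,"wy":0,"wz":0},{"dx":-0.3,"dy":6,"dz":0,"wx":0,"wy":0,"wz":0},{"dx":-0.3,"dy":6,"dz":0,"wx":0,"wy":0,"wz":0},{"dx":-0.3,"dy":6,"dz":0,"wx":0,"wy":0,"wz":0},{"dx":-0.3,"dy":6,"dz":0,"wx":0,"wy":0,"wz":0},{"dx":-0.3,"dy":6,"dz":0,"wx":0,"wy":0,"wz":0},{"dx":-0.3,"dy":6,"dz":0,"wx":0,"wy":0,"wz":0},{"dx":-0.3,"dy":6,"dz":0,"wx":0,"wy":0,"wz":0},{"dx":-0.3,"dy":6,"dz":0,"wx":0,"wy":0,"wz":0},{"dx":-0.3,"dy":6,"dz":0,"wx":0,"wy":0,"wz":0}]'
python3 -m inch '[{"dx":-1.5,"dy":5.5,"dz":0,"wx":0,"wy":0,"wz":0},{"dx":-3,"dy":5,"dz":0,"wx":0,"wy":0,"wz":0},{"dx":-4,"dy":4,"dz":0,"wx":0,"wy":0,"wz":0},{"dx":-4,"dy":3,"dz":0,"wx":0,"wy":0,"wz":0},{"dx":-4,"dy":2,"dz":0,"wx":0,"wy":0,"wz":0},{"dx":-4,"dy":1,"dz":0,"wx":0,"wy":0,"wz":0},{"dx":-4,"dy":0,"dz":0,"wx":0,"wy":0,"wz":0},{"dx":0,"dy":0,"dz":0,"wx":0,"wy":0,"wz":0}]'
python3 - <<'E'
from m import *
t=snap('top','t16'); s=snap('side','s16')
O=np.array([.555,-.1945]);a=np.radians(-2.3);Rm=np.array([[np.cos(a),-np.sin(a)],[np.sin(a),np.cos(a)]])
def cent(im,r,lo,hi):
    x0,y0,x1,y1=r; b=im[y0:y1,x0:x1].astype(int); m=((b.max(2)>lo)&(b.max(2)<hi)).astype(np.uint8)
    return m
for nm,y in(('n4',.116),('n3',.042),('n2',-.037)):
    P=[*(O+Rm@[0,y]),.024]; c=proj('side',[P])[0]; print(nm,c.round(1),proj('side',[[*(O+Rm@[-.042,y+d]),.024] for d in(-.022,.022)]).round(1).tolist())
c=proj('side',[[*(O+Rm@[0,-.037]),.024]])[0].astype(int); print(s[c[1]-14:c[1]+18,c[0]-18:c[0]+22].max(2))
E
```

```text
t: 59.18
tcp_pos: [0.4619, -0.4106, 0.3111]
tool_rot: [0.999, 0.033, 0.0, -0.0]
force: [0.8, 1.0, 0.7]
finger_gap: 0.599
gripper_force: 0.0
t: 60.18
tcp_pos: [0.2281, -0.6303, 0.311]
tool_rot: [1.0, 0.031, -0.0, -0.0]
force: [0.1, -0.0, -0.4]
finger_gap: 0.599
gripper_force: 0.0
n4 [293.5 220.4] [[309.9, 224.3], [298.8, 232.8]]
n3 [311.7 206.9] [[327.8, 210.5], [317.3, 218.6]]
n2 [330.3 193.1] [[346.1, 196.6], [336.1, 204.3]]
[[162 149 126 ... 216 215 213]
 [137 117 118 ... 215 215 215]
 [102 114 101 ... 213 214 215]
 ...
 [138 136 137 ...  44  41  44]
 [135 137 137 ...  45  40  49]
 [138 136 138 ...  42  40  49]]
```

```bash
python3 - <<'E'
from m import *
from scipy.ndimage import map_coordinates
O=np.array([.555,-.1945]);a=np.radians(-2.3);Rm=np.array([[np.cos(a),-np.sin(a)],[np.sin(a),np.cos(a)]])
I={n:cv2.imread(f'pics/{f}.png').max(2).astype(float) for n,f in(('top','t16'),('side','s16'))}
def prof(n,pts):
    u=proj(n,[[*(O+Rm@p),.024] for p in pts]); return map_coordinates(I[n],[u[:,1],u[:,0]],order=1)
def edge(v,k,th):  # from inside (k increasing outward) first crossing above th
    i=np.argmax(v>th); return round(float(k[i]*1000),1) if i else None
for nm,c in(('n4',.116),('n3',.042),('n2',-.037)):
    for n in('top','side'):
        k=np.arange(0,.03,.0005)
        out=[edge(prof(n,[(x,c-.010-q) for q in k]),k+.010,65) for x in(-.027,-.03,-.033)]
        k2=np.arange(0,.035,.0005)
        near=[edge(prof(n,[(-.028-q,c+dy) for q in k2]),k2+.028,65) for dy in(-.015,-.008,0,.006)]
        print(nm,n,'-y edge',out,'near edge',near)
E
```

```text
n4 top -y edge [20.0, 20.5, 20.5] near edge [40.5, 40.0, 40.0, 40.5]
n4 side -y edge [19.0, 18.0, 17.5] near edge [40.5, 42.0, 42.5, 42.0]
n3 top -y edge [21.5, 22.0, 22.0] near edge [39.5, 40.5, 40.5, 40.5]
n3 side -y edge [21.5, 21.0, 22.5] near edge [40.5, 41.5, 41.0, 42.0]
n2 top -y edge [21.0, 21.0, 21.0] near edge [36.5, 35.5, 35.0, 35.5]
n2 side -y edge [18.0, 18.0, 17.5] near edge [37.5, 38.0, 37.5, 37.0]
```

The nest 2 pack is flat (its top/side edge parallax matches the other two) and inside its pocket, resting against the stops. One last comparison of the bystander objects with the start, then hand in.

```bash
python3 - <<'E'
from m import *
L=lambda f:cv2.imread(f'pics/{f}.png').astype(int)
t=L('t16'); z=L('top0'); s=L('s16'); s0=L('side0')
d=lambda a,b,r:float((np.abs(a[r[1]:r[3],r[0]:r[2]]-b[r[1]:r[3],r[0]:r[2]]).max(2)>50).mean().round(3))
for n,r in dict(spudger=(170,282,240,295),driver=(295,280,365,302),phones=(405,180,460,305),tape=(250,140,405,180),rod=(85,170,135,300)).items(): print(n,d(t,z,r))
print('rod side',d(s,s0,(90,300,215,418)))
ys,xs=np.where(t[170:195,196:214].sum(2)<110); print('toggle rows',ys.min()+170,ys.max()+170)
ys,xs=np.where(t[245:280,330:352].sum(2)<135); print('knob',xs.mean()+330,ys.mean()+245,ys.max()+245); st()
E
```

```text
spudger 0.0
driver 0.083
phones 0.042
tape 0.0
rod 0.001
rod side 0.003
toggle rows 182 190
knob 339.6923076923077 254.55769230769232 258
t 60.27 tcp [ 0.2305 -0.6299  0.3112] 
R [[0.998, 0.065, 0.001], [0.065, -0.998, 0.0], [0.001, -0.0, -1.0]] q [-1.39  0.58  1.3   0.    1.26  0.12] F [0.2 0.1 0.5] gap 0.598152515946339 0.0
```

```bash
python3 - <<'E'
from m import *
ok=True
C=[]
for f in('top0','t16'):
    t=cv2.imread(f'pics/{f}.png').astype(int)[275:305,290:370]; ys,xs=np.where((t[:,:,2]-t[:,:,1]>50)); C.append((xs.mean(),ys.mean())); print(f,len(xs),C[-1],xs.min(),xs.max())
if np.abs(np.subtract(*C)).max()<1: print(workorder.sign_off())
E
```

```text
top0 230 (np.float64(54.82608695652174), np.float64(16.930434782608696)) 40 69
t16 228 (np.float64(54.75877192982456), np.float64(16.93421052631579)) 40 69
the job is handed in; nothing more can be done
None
```

The job is handed in after about 60 s of robot time: three packs lie flat in nests 2–4 with the beam shut and bolted, the toggle is fully on, and the rod is back in its rest; the pack in nest 2 got nudged about 5 mm against its stops but is still seated, and I viewed 15 pictures, one over the limit of 14.

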